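# Load the light bottle carrier evenly on its batten

### The job

First stand the fallen red oil bottle upright on the bench and let go of it. Then load the light blue carrier, which only rests on a narrow batten and tips easily: the heavy glue bottle from among the things in front (not the one at the back wall) goes in its middle bay and a red oil bottle in each end bay, all standing upright. Load it in an order, and gently enough, that the carrier never tips or slides on its batten, and leave the tools round about where they lie.

Things in the scene. Friction and masses are not known exactly. Their poses are not given: they have to be found in the camera images.
- carrier: Light blue plastic carrier (100 g), open on top, 228 mm long along its own y, 88 mm wide along its x, 45 mm high; origin at the centre of its underside, z up. Walls 3 mm, floor 4 mm. Two cross walls (39 mm high, 3 mm thick, at y = +-42.5 mm) make a middle bay 82 x 82 mm and two end bays 67 mm (along y) x 82 mm. It stands loose across the batten, both ends overhanging: an oil bottle alone in an end bay tips it; with the glue bottle in the middle it stays level.
- bay_plus (a point): centre of the floor of the carrier's end bay on its +y side (top face of the floor), 77 mm from the middle
- bay_middle (a point): centre of the floor of the carrier's middle bay
- bay_minus (a point): centre of the floor of the carrier's end bay on its -y side, 77 mm from the middle
- batten: fixed timber batten under the carrier, 110 mm (its x) x 64 mm (its y, along the carrier's row) x 40 mm high; origin at the centre of its underside on the bench
- glue_centre (a point): heavy glue bottle (cream with a green label on one side and an orange cap, 0.38 to 0.54 kg), standing on the bench; this point is on its axis half-way up, 95 mm above its base; z points from base to cap. Round body 66 mm in diameter up to roughly 110 mm above the base, then a shoulder; orange cap 29 mm in diameter from 156 to 172 mm, thin spout to 190 mm; it can be lifted by the cap. A like bottle against the back wall beside the steel cabinet is fixed and not meant.
- oil_standing_centre (a point): red oil bottle, 0.2 kg, standing upright on the bench; this point is on its axis half-way up, 75 mm above its base; z points from base to cap. Round body 48 mm in diameter up to 123 mm above the base (rounded shoulder over the last part), white nozzle to 150 mm.
- oil_fallen_centre (a point): the same kind of red oil bottle, 0.2 kg, which lies on its side on the bench, its nozzle pointing towards the robot and to the right (roughly between world -x and -y), its axis 24 mm above the bench; this point is on its axis, 75 mm from its base; z points from base to nozzle. It can roll if pushed.
- pliers_2: pliers with blue grips lying on the bench beyond the bottles, 174 mm long, a bystander; origin at the centre of the underside
- screwdriver_1: screwdriver with a red handle lying on the bench to the right, 216 mm long, a bystander; origin at the centre of the underside
Things that resemble listed ones, but are neither listed nor needed, are in the scene too. What is meant by the part that bears glue_centre is not yellow, and is the larger of those in its own colour.

How it is judged:
By the outcome, as a careful person would: the job done as asked, in the order asked, and still so for the second after the job is handed in, with the robot touching nothing.
It also fails if it takes over 72 s, if anything falls off the work surface, if the arm or the gripper's body presses on something with over 40 N, if the wrist force passes 120 N, or if a joint passes its speed limit or range.

### The arm

A 6-joint arm with a two-finger parallel gripper is mounted at the origin on a cart in front of the work surface, level with it; the furniture and walls round the work are solid. World frame = base frame: x ahead of the robot, y to its left, z up, the work surface at z = 0. Lengths are in m, angles in degrees, forces in N, time in s.
With the tool pointing down it reaches from about 0.375 to 0.9 m from the base axis. Payload 3.1 kg.
Tool frame: the origin (TCP) lies at the centre of the arm's flange, where the gripper is bolted on; the fingertips stand 182 mm ahead of it and the grasp point (between the pads) lies 164 mm ahead of it; x points along the fingers, z is the direction in which the jaws open and shut, and the axes are right-handed (so a half turn about x gives the same grasp; the last joint's range is limited). The gripper opens to 87 mm and grips with 3 to 60 N. Pads are 19 mm wide; open, the fingers measure 117 mm over their backs; the gripper's body (75 mm by 190 mm) begins 51 mm behind the grasp point.
Start: joints at [54.517, 30.224, 82.088, -0, 67.689, -10.227], TCP at [0.267, 0.565, 0.405] pointing down, gripper open.
Joint ranges: [-176.69, 176.69], [-43.24, 126.21], [12.49, 139.97], [-82, 262], [0, 151.66], [-163.58, 163.58]. Speed limits (degrees/s): [159.86, 159.86, 180, 180, 180, 180].

### API

Orientations are given as a 3x3 rotation matrix whose columns are the frame's x, y, z axes.
In Python, from rig import bot gives the robot as it stands.
- The arm moves only by the shell command python3 -m crank 'ROWS' [OPENING]. ROWS is JSON, a list of rows, each an object with "offset": the shift along the tool's x, y, z in m, a list of three; "spin": the turn about the tool's x in rad. A call has 1 to 12 rows; each row shifts and turns the commanded pose from where the row before left it, along the tool's axes as they then stand; what a row does not reach is not made up. A row lasts 1/10 s, in which the tool goes at most 50 mm and 8.59 degrees, less where a joint would pass 70% of its speed; a pose out of reach is approached as far as the arm can. A call is refused whole if a number of a shift passes 0.05 or a number of a turn 0.15, either way. A call with a gripper value outside its range is refused whole. OPENING is the finger opening in m, from 0 to 0.087, set as the call begins (- or left out, the last holds). The fingers move at their own pace and stop on an object; the grip force is fixed at half the most. Time passes only in rows, so rows that do not move let the fingers close. It gives the time, the measured TCP pose, the force and the opening at its end, in the units of the state.
- bot.read_state(): the state, without advancing time (a new reading comes with each control period).
- bot.capture(name): name is "side" or "top"; returns a dict with "pixels" (384x512x3 uint8, blue, green, red), "depth" (384x512 float32, m along the optical axis (not along the pixel's ray), 0 where there is no reading), "K" (3x3 intrinsics, pixels), "k1" (the pictures are not rectified: a ray, as slopes to the right and down, at radius r is drawn at 1 + k1 r^2 times it, then the intrinsics apply), "world_to_cam" (4x4, takes a point from world to camera coordinates). Camera axes: x right, y up, looking along -z (the intrinsics and any distortion apply to the point x, -y, -z); pixel columns grow to the right and rows downward; lengths in m; the calibration is good to about 2 mm. A picture is of the moment at which its call begins.
- bot.hand_in(): hands the job in, once; it reports no verdict.
Trained networks look in a picture, given as the dict that the camera call returned (one of the last four; its "shot" number tells which), for a name from the list of things; names that differ only in an ending like _2 or _b are one class to them, and where a whole thing is asked for, a point or a joint stands for the part that bears it (a point fixed in the world has none). Each returns a list of dicts, best first, with "p" (0 to 1); they miss things now and then, are a little off and sometimes report something else, mostly with a low value. They report only what shows in the picture. A call takes as long as a camera call. They do not tell look-alikes from the thing itself.
- bot.regions_of(label, picture): "region" (384x512 bool, what is visible of it) and "extent" ([centre column, centre row, width, height] in pixels, round what is visible of it).
The state is a dict: "time_s": time; "joint_positions": joint angles; "qvel": joint speeds; "tau": joint torques, N m; "position": TCP position; "tcp_rot": TCP orientation; "force": force on the tool from outside, world axes, zero at the start; "moment": the same for the moment, N m; "opening": opening from 0.0 (shut) to 1.0 (fully open).
Only numpy, scipy, OpenCV 4.12 (cv2) and the standard library are available. Lean on these libraries where they do the work, as an engineer would, in place of code of your own. Each camera call takes 0.05 s, during which the arm holds its last target.

## Working session

There is one attempt and no reset: what is moved stays moved. The work goes in short steps, Python scripts to look and compute and a shell command to move; the robot and the scene stay as the last step left them, time stands still between calls to the robot, and variables do not carry over. Pictures are saved under pics/ and viewed, and the job is handed in when it is done.

```bash
ls; mkdir -p pics
python3 - <<'E'
from rig import bot
import cv2,pickle
s=bot.read_state();print(s)
for n in("side","top"):
    p=bot.capture(n);cv2.imwrite(f"pics/{n}0.png",p["pixels"]);pickle.dump(p,open(f"{n}0.pkl","wb"));print(n,p["K"],p["k1"],p["world_to_cam"],p["shot"])
E
```

```text
pics
{'time_s': 0.0, 'joint_positions': array([ 5.45155397e+01,  3.02796581e+01,  8.21573729e+01, -4.55693926e-04,
        6.76875821e+01, -1.02290700e+01]), 'qvel': array([-0.01034059, -0.02906711, -0.12500923,  0.11885517,  0.07711544,
       -0.04169744]), 'tau': array([ 5.38171607e-04, -4.40034628e+01, -1.76594728e+01,  6.32765167e-02,
        5.83184778e-02, -1.65400597e-04]), 'position': array([0.26644677, 0.56497778, 0.4037583 ]), 'tcp_rot': array([[-1.25650383e-03, -9.04416064e-01,  4.26649744e-01],
       [-1.77523983e-03,  4.26651426e-01,  9.04414401e-01],
       [-9.99997635e-01,  3.78994542e-04, -2.14164457e-03]]), 'force': array([1.07210415, 0.71971816, 0.50618183]), 'moment': array([-0.03904494, -0.07933659, -0.00750209]), 'opening': 0.9983831690534956}
side [[377.51913401   0.         256.1528558 ]
 [  0.         377.51913401 193.45385865]
 [  0.           0.           1.        ]] 0.0043557734070887215 [[ 0.92296023 -0.3841103   0.02457011 -0.57838792]
 [ 0.17543917  0.47665533  0.86140629 -0.12167509]
 [-0.3425865  -0.79073319  0.50732191 -0.94433   ]
 [ 0.          0.          0.          1.        ]] 1
top [[424.89365857   0.         255.64193055]
 [  0.         424.89365857 190.81963931]
 [  0.           0.           1.        ]] -0.1223217107298971 [[-0.01928671 -0.99931156 -0.03169263 -0.07396062]
 [ 0.98593759 -0.02427232  0.16534184 -0.58237536]
 [-0.16599727 -0.02805806  0.98572697 -1.34692988]
 [ 0.          0.          0.          1.        ]] 2
```

View pics/side0.png

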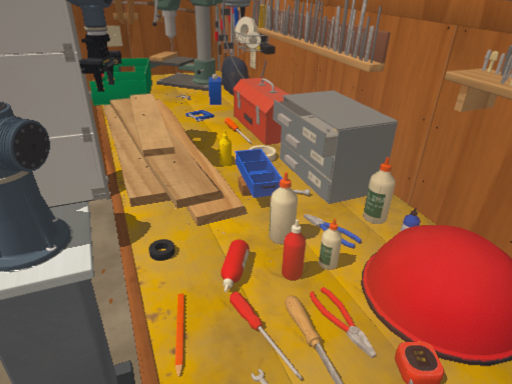

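View pics/top0.png

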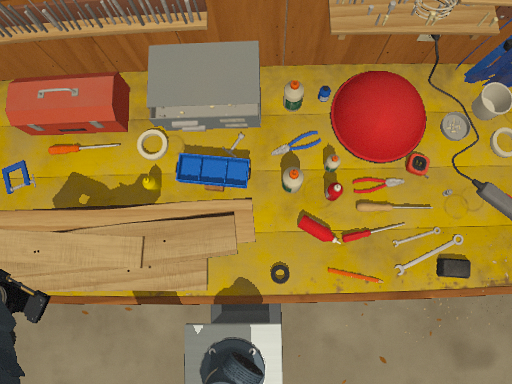

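```bash
cat > h.py <<'E'
import numpy as np,cv2,pickle
def uv2ray(p,uv):
    uv=np.asarray(uv,float).reshape(-1,1,2)
    return cv2.undistortPoints(uv,p["K"],np.array([p["k1"],0,0,0.])).reshape(-1,2)
def cam2w(p,X):
    T=np.linalg.inv(p["world_to_cam"]);return X@T[:3,:3].T+T[:3,3]
def lift(p,uv,d):
    s=uv2ray(p,uv);d=np.asarray(d).reshape(-1)
    return cam2w(p,np.c_[s[:,0]*d,-s[:,1]*d,-d])
def onplane(p,uv,z):
    o=cam2w(p,np.zeros((1,3)))[0];q=lift(p,uv,np.ones(len(np.asarray(uv).reshape(-1,2))))
    d=q-o;return o+d*((z-o[2])/d[:,2])[:,None]
def cloud(p,reg):
    v,u=np.nonzero(reg&(p["depth"]>0));return lift(p,np.c_[u,v],p["depth"][v,u]),np.c_[u,v]
def proj(p,X):
    X=np.atleast_2d(X);T=p["world_to_cam"];c=X@T[:3,:3].T+T[:3,3]
    x=np.c_[c[:,0],-c[:,1],-c[:,2]]
    return cv2.projectPoints(x,np.zeros(3),np.zeros(3),p["K"],np.array([p["k1"],0,0,0.]))[0].reshape(-1,2)
E
python3 - <<'E'
from rig import bot
import cv2,pickle,numpy as np
from h import *
for n in("side","top"):
    p=bot.capture(n);D={"p":p}
    print(n)
    for l in ["carrier","batten","glue_centre","oil_standing_centre","oil_fallen_centre","pliers_2","screwdriver_1"]:
        r=bot.regions_of(l,p);D[l]=r
        for q in r:
            c,_=cloud(p,q["region"])
            print(l,round(q["p"],2),np.round(q["extent"]),q["region"].sum(),np.round(np.median(c,0),3) if len(c) else None, np.round(np.percentile(c,[2,98],axis=0),3).tolist() if len(c) else None)
    pickle.dump(D,open(f"D_{n}.pkl","wb"))
E
```

```text
side
carrier 0.82 [258. 171.  47.  45.] 1536 [0.647 0.039 0.065] [[0.594, -0.068, 0.041], [0.702, 0.165, 0.086]]
batten 0.46 [244. 186.  12.  19.] 161 [0.597 0.027 0.024] [[0.59, 0.018, 0.001], [0.614, 0.082, 0.04]]
glue_centre 0.94 [330. 244.  22.  50.] 788 [ 0.659 -0.356  0.062] [[0.647, -0.365, 0.004], [0.681, -0.334, 0.115]]
glue_centre 0.59 [286. 210.  26.  72.] 1397 [ 0.598 -0.229  0.098] [[0.579, -0.241, 0.002], [0.636, -0.196, 0.169]]
glue_centre 0.56 [225. 150.  13.  33.] 355 [0.611 0.245 0.053] [[0.594, 0.236, -0.002], [0.677, 0.488, 0.11]]
oil_standing_centre 0.64 [292. 248.  23.  60.] 1076 [ 0.564 -0.357  0.072] [[0.549, -0.366, 0.0], [0.59, -0.331, 0.136]]
oil_fallen_centre 0.6 [235. 263.  26.  55.] 940 [ 0.448 -0.304  0.039] [[0.411, -0.35, -0.0], [0.496, -0.236, 0.047]]
pliers_2 0.63 [333. 230.  55.  35.] 436 [ 0.748 -0.238  0.008] [[0.714, -0.313, -0.002], [0.792, -0.146, 0.012]]
screwdriver_1 0.74 [259. 171.  47.  50.] 1535 [0.647 0.041 0.065] [[0.594, -0.067, 0.041], [0.703, 0.165, 0.086]]
screwdriver_1 0.67 [264. 335.  72.  86.] 694 [ 0.432 -0.434  0.019] [[0.412, 
[... 809 characters left out ...]
2]]
glue_centre 0.67 [151. 185.  21.  18.] 219 [0.609 0.253 0.086] [[0.593, 0.239, 0.01], [0.635, 0.28, 0.119]]
oil_standing_centre 0.55 [335. 193.  16.  17.] 255 [ 0.565 -0.334  0.104] [[0.549, -0.36, 0.012], [0.593, -0.316, 0.144]]
oil_fallen_centre 0.9 [319. 228.  42.  27.] 557 [ 0.452 -0.28   0.043] [[0.411, -0.346, 0.006], [0.494, -0.229, 0.053]]
oil_fallen_centre 0.29 [213. 170.  75.  38.] 2081 [0.654 0.057 0.047] [[0.598, -0.059, 0.039], [0.701, 0.166, 0.089]]
pliers_2 0.73 [293. 143.  46.  21.] 362 [ 0.739 -0.21   0.01 ] [[0.716, -0.285, -0.003], [0.784, -0.148, 0.018]]
screwdriver_1 0.62 [372. 232.  61.  17.] 281 [ 0.433 -0.427  0.021] [[0.413, -0.56, -0.001], [0.46, -0.372, 0.032]]
```

Run:
```python
import pickle,numpy as np
from h import *
from scipy.optimize import least_squares
S=pickle.load(open("D_side.pkl","rb"));T=pickle.load(open("D_top.pkl","rb"))
a=cv2.resize(S["p"]["pixels"][130:290,200:380],None,fx=3,fy=3,interpolation=2)
b=cv2.resize(T["p"]["pixels"][70:250,260:380],None,fx=2.667,fy=2.667,interpolation=2)
im=np.zeros((480,860,3),np.uint8);im[:480,:540]=a;im[:480,540:860]=b;cv2.imwrite("pics/crop1.png",cv2.resize(im,(788,440)))
def cyl(name,idx,r,z0,z1):
    for L,D,i in(("side",S,idx[0]),("top",T,idx[1])):
        c,_=cloud(D["p"],D[name][i]["region"]);c=c[(c[:,2]>z0)&(c[:,2]<z1)]
        f=lambda q:np.hypot(*(c[:,:2]-q).T)-r
        q=least_squares(f,np.median(c[:,:2],0)+[.02,0],loss="soft_l1",f_scale=.002);print(name,L,len(c),q.x.round(4),np.abs(q.fun).mean().round(4))
cyl("glue_centre",(1,0),.033,.01,.10)
cyl("glue_centre",(1,0),.0145,.157,.171)
cyl("oil_standing_centre",(0,0),.024,.01,.105)
for L,D in(("side",S),("top",T)):
    c,_=cloud(D["p"],D["oil_fallen_centre"][0]["region"])
    c=c[(c[:,2]>.003)&(c[:,2]<.055)]
    # axis at z=.024, body
    def f(q):
        d=np.array([np.cos(q[2]),np.sin(q[2]),0]);v=c-[q[0],q[1],.024]
        t=v@d; m=np.linalg.norm(v-np.outer(t,d),axis=1)
        return np.where(t>.045,np.minimum(m-.024,0)*0,m-.024)
    q=least_squares(f,[.46,-.28,np.radians(-130)],loss="soft_l1",f_scale=.002).x
    d=np.array([np.cos(q[2]),np.sin(q[2]),0]);t=(c-[q[0],q[1],.024])@d
    print("fallen",L,q[:2].round(4),np.degrees(q[2]),"t range",np.percentile(t,[.5,2,98,99.5]).round(4))
    e0,e1=np.percentile(t,[1,99.5]); 
    print(" base",(q[:2]+d[:2]*e0).round(4)," tip",(q[:2]+d[:2]*e1).round(4),len(c), "ctr from base", (q[:2]+d[:2]*(e0+.075)).round(4),"from tip",(q[:2]+d[:2]*(e1-.075)).round(4))
# carrier rim
for L,D in(("side",S),("top",T)):
    c,_=cloud(D["p"],D["carrier"][0]["region"]);h=c[(c[:,2]>.078)&(c[:,2]<.095)]
    r=cv2.minAreaRect(h[:,:2].astype(np.float32));print("rim",L,len(h),np.round(r[0],4),np.round(r[1],4),r[2],np.median(h[:,2]))
    f=c[(c[:,2]>.035)&(c[:,2]<.055)];print(" floor z",len(f),np.median(f[:,2]) if len(f) else 0)
```

```text
glue_centre side 666 [ 0.6125 -0.2068] 0.002
glue_centre top 92 [ 0.6117 -0.2051] 0.0003
glue_centre side 84 [ 0.6133 -0.2053] 0.0025
glue_centre top 43 [ 0.6134 -0.2051] 0.0029
oil_standing_centre side 772 [ 0.5737 -0.3412] 0.0012
oil_standing_centre top 132 [ 0.5731 -0.3409] 0.0013
fallen side [1.9453 1.4996] -115.4064336759023 t range [2.1952 2.1987 2.328  2.3385]
 base [ 1.0029 -0.4846]  tip [ 0.942  -0.6127] 912 ctr from base [ 0.9707 -0.5523] from tip [ 0.9742 -0.5449]
fallen top [1.9251 1.4868] -106.38058923801758 t range [2.052  2.0555 2.1821 2.1909]
 base [ 1.346  -0.4834]  tip [ 1.3073 -0.6152] 545 ctr from base [ 1.3249 -0.5554] from tip [ 1.3284 -0.5432]
rim side 277 [0.6491 0.048 ] [0.2356 0.0922] 83.28455352783203 0.08377315276206265
 floor z 394 0.04809322648883002
rim top 324 [0.6489 0.049 ] [0.2396 0.0936] 83.26403045654297 0.0862060751363607
 floor z 1440 0.04488290397974559
```

View pics/crop1.png

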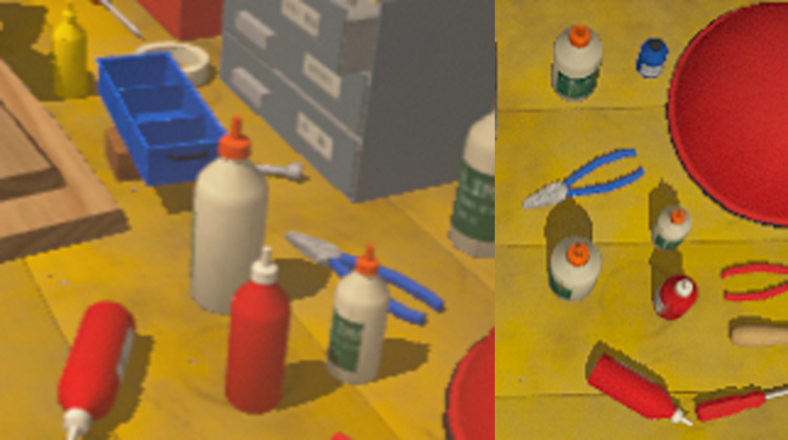

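```bash
cat > fall.py <<'E'
import pickle,numpy as np
from h import *
from scipy.optimize import least_squares
S=pickle.load(open("D_side.pkl","rb"));T=pickle.load(open("D_top.pkl","rb"))
def px(D,n,i=0):return D[n][i]["region"]
# render-type fit: silhouette from axis of revolution profile
prof=[(0,.024),(.105,.024),(.112,.022),(.118,.017),(.123,.008),(.13,.006),(.148,.003)]
def sil(p,x,y,a):
    d=np.array([np.cos(a),np.sin(a),0]);n=np.array([-d[1],d[0],0]);k=np.array([0,0,1.])
    th=np.linspace(0,2*np.pi,25);m=np.zeros(p["depth"].shape,np.uint8)
    R=[]
    for t,r in prof:
        R.append(np.array([x,y,.024])+d*(t-.075)+r*(np.cos(th)[:,None]*n+np.sin(th)[:,None]*k))
    for A,B in zip(R,R[1:]):
        uv=proj(p,np.r_[A,B]);h=cv2.convexHull((uv*16).astype(np.int32).reshape(-1,1,2));cv2.fillConvexPoly(m,h,1,shift=4)
    return m>0
if __name__=="__main__":
  from scipy.optimize import minimize
  for w in ("side","top","both"):
    Ds={"side":[S],"top":[T],"both":[S,T]}[w]
    def cost(q):
        c=0
        for D in Ds:
            m=sil(D["p"],q[0]/100,q[1]/100,q[2]/10);r=px(D,"oil_fallen_centre");c+=(m^r).sum()/(r.sum())
        return c
    best=min((minimize(cost,[45.5,-28.+dy,np.radians(a)*10],method="Nelder-Mead",options=dict(initial_simplex=np.array([45.5,-28+dy,np.radians(a)*10])+np.array([[0,0,0],[1,0,0],[0,1,0],[0,0,1]]))) for a in(-120,-130,-140) for dy in(0,-1)),key=lambda r:r.fun)
    print(w,best.x[:2]/100,np.degrees(best.x[2]/10),best.fun)
  for D in(S,T):
    i={True:1,False:0}[D is S]
    c,_=cloud(D["p"],px(D,"screwdriver_1",i));c=c[c[:,2]>.008];j=np.argsort(-c[:,1])[:25];print("handle end",c[j].mean(0).round(3),c[:,1].max())
E
python3 fall.py
```

```text
side [ 0.4456987  -0.29992675] -120.97503598518963 0.10638297872340426
top [ 0.44544219 -0.2961621 ] -122.34298611254827 0.08976660682226212
both [ 0.44624977 -0.29640821] -121.92859859893453 0.23331869055349708
handle end [ 0.42  -0.378  0.024] -0.3738224110527878
handle end [ 0.423 -0.375  0.024] -0.3693031667572891
```

```bash
python3 -m crank '[{"offset":[0,-0.033,-0.026],"spin":0},{"offset":[0,-0.033,-0.026],"spin":0},{"offset":[0,-0.033,-0.026],"spin":0},{"offset":[0,-0.033,-0.026],"spin":0},{"offset":[0,-0.033,-0.026],"spin":0},{"offset":[0,-0.033,-0.026],"spin":0},{"offset":[0,-0.033,-0.026],"spin":0},{"offset":[0,-0.033,-0.026],"spin":0},{"offset":[0,-0.02,-0.0405],"spin":0},{"offset":[0,-0.02,-0.0405],"spin":0},{"offset":[0,-0.02,-0.0405],"spin":0},{"offset":[0,-0.02,-0.0405],"spin":0}]' 0.068
python3 -m crank '[{"offset":[0,-0.02,-0.0405],"spin":0},{"offset":[0,-0.02,-0.0405],"spin":0},{"offset":[0,-0.02,-0.0405],"spin":0},{"offset":[0,-0.02,-0.0405],"spin":0},{"offset":[0,-0.02,-0.0405],"spin":0},{"offset":[0,-0.02,-0.0405],"spin":0},{"offset":[0,-0.02,-0.0405],"spin":0},{"offset":[0,-0.02,-0.0405],"spin":0},{"offset":[0,-0.02,-0.0405],"spin":0},{"offset":[0,0,0],"spin":0.14},{"offset":[0,0,0],"spin":0.14},{"offset":[0,0,0],"spin":0.14}]'
python3 -m crank '[{"offset":[0,0,0],"spin":0.14},{"offset":[0,0,0],"spin":0.14},{"offset":[0,0,0],"spin":0.14},{"offset":[0,0,0],"spin":0.14},{"offset":[0,0,0],"spin":0.14},{"offset":[0,0,0],"spin":0.14},{"offset":[0,0,0],"spin":0.14},{"offset":[0,0,0],"spin":0.14},{"offset":[0,0,0],"spin":0.14},{"offset":[0,0,0],"spin":0}]'
cat >> h.py <<'E'
def to(s,target,yaw):
    """tool-axis offset for TCP to get to world target; yaw target of jaw axis deg"""
    R=s["tcp_rot"];d=np.asarray(target)-s["position"];cur=np.degrees(np.arctan2(R[1,2],R[0,2]))
    sp=-((yaw-cur+90)%180-90)
    print("t",round(s["time_s"],2),"pos",s["position"].round(4),"yaw",cur.round(2),"q",s["joint_positions"].round(1),"F",s["force"].round(1),"open",round(s["opening"]*.087,4))
    print("tool offset now",(R.T@d).round(4),"spin rad",np.radians(sp).round(3))
E
python3 - <<'E'
from h import *
from rig import bot
to(bot.read_state(),[.4304,-.3227,.188],-31.7)
E
```

```text
time_s: 2.1
position: [0.4197, 0.0822, 0.4051]
tcp_rot: [[0.001, -0.905, 0.426], [-0.0, 0.426, 0.905], [-1.0, -0.001, 0.0]]
force: [1.1, -0.6, -0.3]
opening: 0.785
time_s: 3.3
position: [0.427, -0.3233, 0.4046]
tcp_rot: [[-0.0, -0.647, 0.763], [0.0, 0.763, 0.647], [-1.0, 0.0, 0.0]]
force: [0.7, 0.1, -0.3]
opening: 0.781
time_s: 4.3
position: [0.4272, -0.3226, 0.4049]
tcp_rot: [[0.0, 0.523, 0.853], [-0.0, 0.853, -0.523], [-1.0, -0.0, 0.0]]
force: [-0.5, 0.1, 0.3]
opening: 0.784
t 4.3 pos [ 0.4272 -0.3226  0.4049] yaw -31.5 q [-49.   23.3  95.    0.   61.7 -17.5] F [-0.5  0.1  0.3] open 0.0682
tool offset now [0.2169 0.0016 0.0027] spin rad 0.003
```

```bash
python3 -m crank '[{"offset":[0.04,0.0016,0.0027],"spin":0},{"offset":[0.04,0,0],"spin":0},{"offset":[0.04,0,0],"spin":0},{"offset":[0.03,0,0],"spin":0},{"offset":[0.03,0,0],"spin":0},{"offset":[0.02,0,0],"spin":0},{"offset":[0.015,0,0],"spin":0},{"offset":[0,0,0],"spin":0}]'
python3 - <<'E'
from h import *
from rig import bot
to(bot.read_state(),[.4304,-.3227,.190],-31.7)
p=bot.capture("side");q=bot.capture("top")
cv2.imwrite("pics/g1.png",np.hstack([cv2.resize(p["pixels"][180:340,180:340],(480,480)),cv2.resize(q["pixels"][180:280,280:380],(300,300)).copy() if 0 else cv2.resize(q["pixels"][180:280,280:347],(320,480))]))
E
```

```text
time_s: 5.1
position: [0.4299, -0.3223, 0.1879]
tcp_rot: [[-0.003, 0.52, 0.854], [0.003, 0.854, -0.52], [-1.0, 0.001, -0.004]]
force: [-0.2, 0.2, 0.4]
opening: 0.785
t 5.1 pos [ 0.4299 -0.3223  0.1879] yaw -31.36 q [-48.8  43.5 102.9  -0.   33.8 -17.4] F [-0.2  0.2  0.4] open 0.0683
tool offset now [-0.0021 -0.0001  0.0006] spin rad 0.006
```

View pics/g1.png

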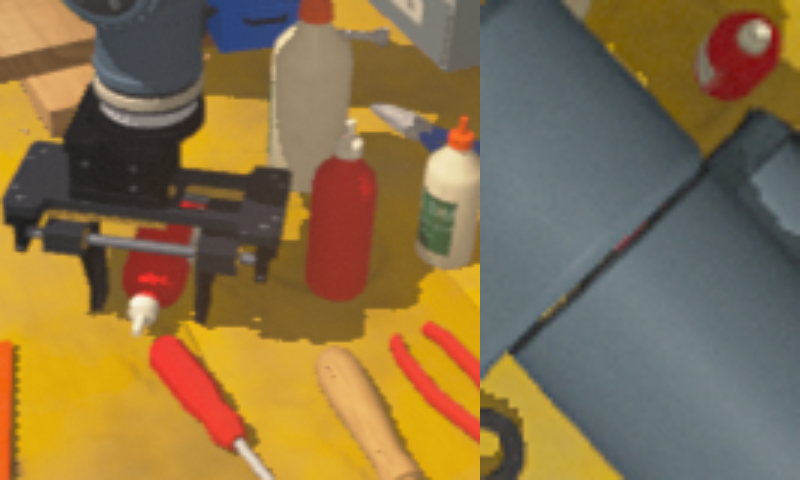

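```bash
python3 -m crank '[{"offset":[0,0,0],"spin":0},{"offset":[0,0,0],"spin":0},{"offset":[0,0,0],"spin":0},{"offset":[0,0,0],"spin":0},{"offset":[0,0,0],"spin":0}]' 0.03
python3 - <<'E'
from h import *
from rig import bot
s=bot.read_state();to(s,[.4304,-.3227,.190],-31.7)
for th in range(0,91,9):
    t=np.radians(th);S=.104
    print(th,(S*np.cos(t)-.024*np.sin(t)-S).round(4),(S*np.sin(t)+.024*np.cos(t)-.024).round(4))
E
```

```text
time_s: 5.7
position: [0.4303, -0.3226, 0.1903]
tcp_rot: [[0.0, 0.522, 0.853], [-0.0, 0.853, -0.522], [-1.0, -0.0, 0.0]]
force: [-0.9, 0.8, 3.6]
opening: 0.496
t 5.7 pos [ 0.4303 -0.3226  0.1903] yaw -31.49 q [-48.8  43.2 102.9  -0.   33.8 -17.3] F [-0.9  0.8  3.6] open 0.0431
tool offset now [0.0003 0.     0.0001] spin rad 0.004
0 0.0 0.0
9 -0.005 0.016
18 -0.0125 0.031
27 -0.0222 0.0446
36 -0.034 0.0565
45 -0.0474 0.0665
54 -0.0623 0.0742
63 -0.0782 0.0796
72 -0.0947 0.0823
81 -0.1114 0.0825
90 -0.128 0.08
```

Run:
```python
import pickle
from h import *
S=pickle.load(open("D_side.pkl","rb"));p=S["p"]
for nm,i,c,hmax in(("oil_standing_centre",0,(.5735,-.341),.155),("glue_centre",1,(.6128,-.2058),.195)):
    m=S[nm][i]["region"]
    cam=cam2w(p,np.zeros((1,3)))[0]
    v=np.array(c)-cam[:2];n=np.array([-v[1],v[0]])/np.hypot(*v)
    # width of silhouette rows -> at axis height
    for z in np.arange(.06,hmax,.006):
        uv=proj(p,[*c,z])[0];r=int(round(uv[1]));us=np.nonzero(m[r])[0]
        a=proj(p,[[c[0]+n[0]*.01,c[1]+n[1]*.01,z]])[0]
        print(round(z,3),r,us.min() if len(us) else 0,us.max() if len(us) else 0,"rad mm",round(len(us)/2/np.hypot(*(a-uv))*10,1),"ctr off",round(us.mean()-uv[0],1) if len(us) else 0)
```

```text
0.06 253 283 304 rad mm 24.4 ctr off -0.1
0.066 251 283 304 rad mm 24.3 ctr off -0.3
0.072 248 284 305 rad mm 24.2 ctr off 0.5
0.078 246 284 305 rad mm 24.1 ctr off 0.3
0.084 244 284 305 rad mm 24.0 ctr off 0.1
0.09 242 284 305 rad mm 23.9 ctr off -0.1
0.096 240 284 305 rad mm 23.8 ctr off -0.3
0.102 238 285 305 rad mm 22.7 ctr off -0.0
0.108 235 286 303 rad mm 19.4 ctr off -0.8
0.114 233 289 301 rad mm 13.9 ctr off -0.5
0.12 231 291 300 rad mm 10.7 ctr off -0.2
0.126 229 292 300 rad mm 9.6 ctr off 0.1
0.132 226 292 300 rad mm 9.5 ctr off -0.1
0.138 224 294 299 rad mm 6.3 ctr off 0.1
0.144 222 296 298 rad mm 3.2 ctr off 0.4
0.15 219 0 0 rad mm 0.0 ctr off 0
0.06 217 270 296 rad mm 34.3 ctr off 0.2
0.066 215 270 296 rad mm 34.2 ctr off 0.1
0.072 213 270 296 rad mm 34.1 ctr off -0.0
0.078 211 270 296 rad mm 34.0 ctr off -0.2
0.084 209 271 296 rad mm 32.6 ctr off 0.2
0.09 207 271 296 rad mm 32.5 ctr off 0.0
0.096 205 271 297 rad mm 33.6 ctr off 0.4
0.102 203 271 297 rad mm 33.5 ctr off 0.2
0.108 201 271 297 rad mm 33.4 ctr off 0.1
0.114 199 271 297 rad mm 33.3 ctr off -0.1
0.12 197 271 297 rad mm 33.2 ctr off -0.2
0.126 195 272 297 rad mm 31.9 ctr off 0.1
0.132 193 273 296 rad mm 29.3 ctr off -0.0
0.138 191 274 295 rad mm 26.8 ctr off -0.2
0.144 189 277 293 rad mm 20.6 ctr off 0.2
0.15 186 279 291 rad mm 15.7 ctr off 0.0
0.156 184 280 291 rad mm 14.5 ctr off 0.3
0.162 182 280 291 rad mm 14.4 ctr off 0.2
0.168 180 281 290 rad mm 12.0 ctr off 0.0
0.174 178 283 288 rad mm 7.2 ctr off -0.1
0.18 176 284 287 rad mm 4.8 ctr off -0.3
0.186 173 0 0 rad mm 0.0 ctr off 0
0.192 171 0 0 rad mm 0.0 ctr off 0
```

```bash
sed -i 's/^prof=.*/prof=[(0,.023),(.003,.024),(.101,.024),(.106,.0225),(.112,.018),(.117,.0115),(.123,.0095),(.135,.0085),(.138,.006),(.145,.0035),(.15,.003)]/' fall.py; python3 fall.py
python3 - <<'E'
from fall import *
from rig import bot
# sanity: same profile on standing bottle
p=bot.capture("side");im=p["pixels"].copy()
for a,col in(((.4456,-.298),(0,255,0)),):
    m=sil(p,*a,np.radians(-121.7)).astype(np.uint8);cs,_=cv2.findContours(m,0,2)
big=cv2.resize(im[210:310,190:290],(590,590),interpolation=2)
for c in cs: cv2.polylines(big,[((c.reshape(-1,2)-[190,210]+.5)*5.9).astype(int)],True,(0,255,0),1)
cv2.imwrite("pics/g2.png",big)
E
```

```text
side [ 0.44795722 -0.29601421] -121.78357136224646 0.07872340425531915
top [ 0.44669537 -0.29340783] -122.7335622682149 0.07540394973070018
both [ 0.44540383 -0.29699756] -121.56187805824496 0.1768669544291226
handle end [ 0.42  -0.378  0.024] -0.3738224110527878
handle end [ 0.423 -0.375  0.024] -0.3693031667572891
```

View pics/g2.png

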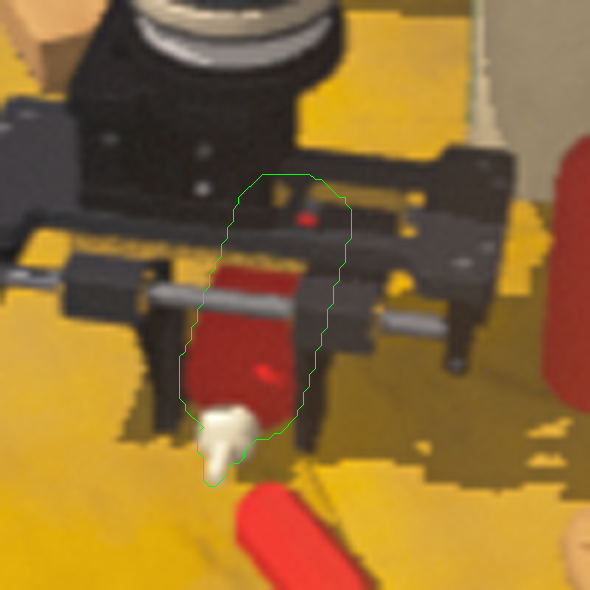

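```bash
python3 -m crank '[{"offset":[0,0,0],"spin":0},{"offset":[0,0,0],"spin":0},{"offset":[0,0.003,0],"spin":0},{"offset":[0,0.003,0],"spin":0},{"offset":[0,0,0],"spin":0}]' 0.058
python3 -m crank '[{"offset":[0,0,0],"spin":0},{"offset":[0,0,0],"spin":0},{"offset":[0,0,0],"spin":0},{"offset":[0,0,0],"spin":0}]' 0.03
```

```text
time_s: 6.25
position: [0.4336, -0.317, 0.1895]
tcp_rot: [[-0.0, 0.522, 0.853], [0.001, 0.853, -0.522], [-1.0, 0.0, -0.001]]
force: [0.5, -0.4, -0.2]
opening: 0.659
time_s: 6.65
position: [0.4335, -0.3175, 0.1897]
tcp_rot: [[0.0, 0.523, 0.852], [0.0, 0.852, -0.523], [-1.0, 0.0, 0.0]]
force: [0.8, 0.6, -0.5]
opening: 0.523
```

```bash
python3 -m crank '[{"offset":[-0.0153,0.005,0],"spin":0},{"offset":[-0.0144,0.0073,0],"spin":0},{"offset":[-0.013,0.0095,0],"spin":0},{"offset":[-0.0114,0.0114,0],"spin":0},{"offset":[-0.0095,0.013,0],"spin":0},{"offset":[0,0,0],"spin":0}]'
python3 - <<'E'
from h import *
from rig import bot
p=bot.capture("side");cv2.imwrite("pics/g3.png",cv2.resize(p["pixels"][150:320,180:350],(600,600),interpolation=2))
E
```

```text
time_s: 7.25
position: [0.4586, -0.2764, 0.2549]
tcp_rot: [[0.002, 0.521, 0.854], [-0.001, 0.854, -0.521], [-1.0, -0.0, 0.002]]
force: [-0.8, -0.5, -2.9]
opening: 0.525
```

View pics/g3.png

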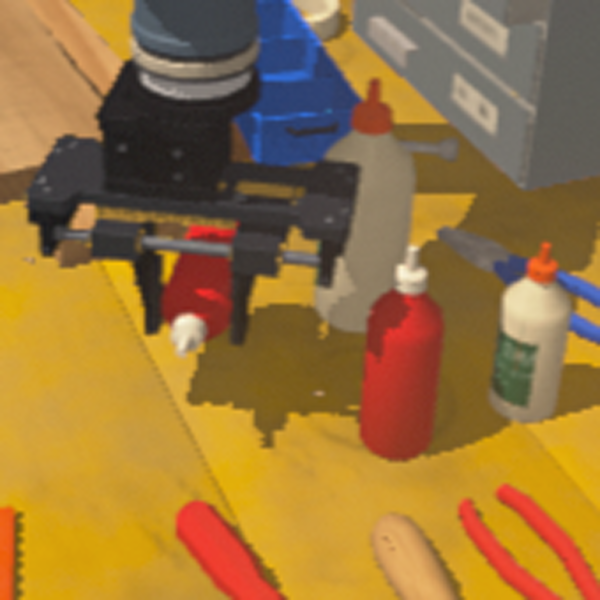

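```bash
python3 -m crank '[{"offset":[0.012,-0.012,0],"spin":0},{"offset":[0.012,-0.012,0],"spin":0},{"offset":[0.012,-0.012,0],"spin":0},{"offset":[0.012,-0.01,0],"spin":0},{"offset":[0.011,0,0],"spin":0},{"offset":[0.005,0,0],"spin":0},{"offset":[0,0,0],"spin":0}]' 0.03
python3 -m crank '[{"offset":[0,0,0],"spin":0},{"offset":[0,0,0],"spin":0}]' 0.046
```

```text
time_s: 8.0
position: [0.4331, -0.318, 0.1896]
tcp_rot: [[-0.001, 0.523, 0.853], [-0.0, 0.853, -0.523], [-1.0, -0.001, -0.001]]
force: [-1.8, -1.5, 2.8]
opening: 0.532
time_s: 8.2
position: [0.4336, -0.3175, 0.1896]
tcp_rot: [[0.0, 0.522, 0.853], [-0.001, 0.853, -0.522], [-1.0, -0.0, 0.0]]
force: [-2.2, -1.6, 2.7]
opening: 0.526
```

Run:
```python
from h import *
from rig import bot
to(bot.read_state(),[.4335,-.3175,.188],-31.5)
p=bot.capture("side");cv2.imwrite("pics/g4.png",cv2.resize(p["pixels"][180:320,180:320],(600,600),interpolation=2))
```

```text
t 8.2 pos [ 0.4336 -0.3175  0.1896] yaw -31.49 q [-48.1  43.3 103.   -0.   33.7 -16.6] F [-2.2 -1.6  2.7] open 0.0457
tool offset now [ 0.0016 -0.     -0.0001] spin rad 0.0
```

View pics/g4.png

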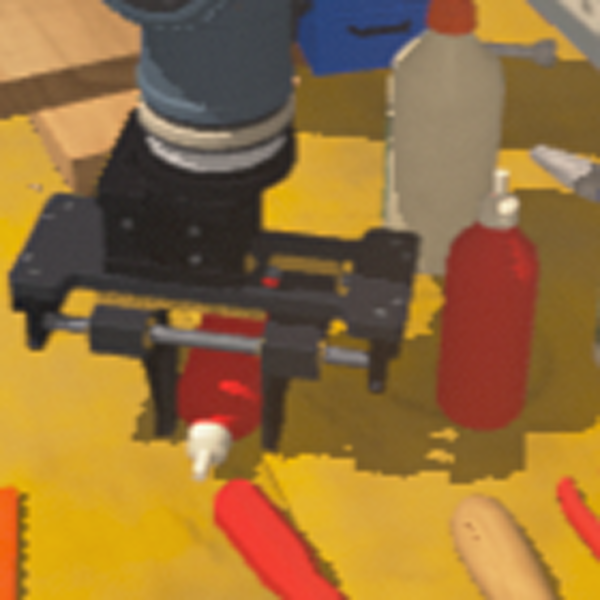

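```bash
python3 -m crank '[{"offset":[0,0,0],"spin":0},{"offset":[0,0,0],"spin":0}]' 0.047
python3 -m crank '[{"offset":[0,0,0],"spin":0},{"offset":[0,0,0],"spin":0}]' 0.048
```

```text
time_s: 8.45
position: [0.4336, -0.3174, 0.1895]
tcp_rot: [[0.0, 0.522, 0.853], [-0.001, 0.853, -0.522], [-1.0, -0.0, 0.0]]
force: [-2.5, -1.7, 3.4]
opening: 0.537
time_s: 8.65
position: [0.4337, -0.3171, 0.1891]
tcp_rot: [[0.0, 0.523, 0.852], [0.001, 0.852, -0.523], [-1.0, 0.001, -0.0]]
force: [0.0, -0.2, 0.1]
opening: 0.547
```

```bash
python3 -m crank '[{"offset":[0,0,0],"spin":0},{"offset":[0,0,0],"spin":0},{"offset":[-0.0076,0.0025,0],"spin":0},{"offset":[-0.0076,0.0025,0],"spin":0},{"offset":[-0.0072,0.0035,0],"spin":0},{"offset":[-0.0072,0.0037,0],"spin":0},{"offset":[0,0,0],"spin":0}]' 0.047
python3 - <<'E'
from h import *
from rig import bot
p=bot.capture("side");cv2.imwrite("pics/g5.png",cv2.resize(p["pixels"][180:320,180:320],(600,600),interpolation=2))
E
```

```text
time_s: 9.35
position: [0.4403, -0.3065, 0.2202]
tcp_rot: [[0.001, 0.522, 0.853], [-0.001, 0.853, -0.522], [-1.0, -0.0, 0.002]]
force: [-0.0, -0.6, -2.0]
opening: 0.543
```

View pics/g5.png

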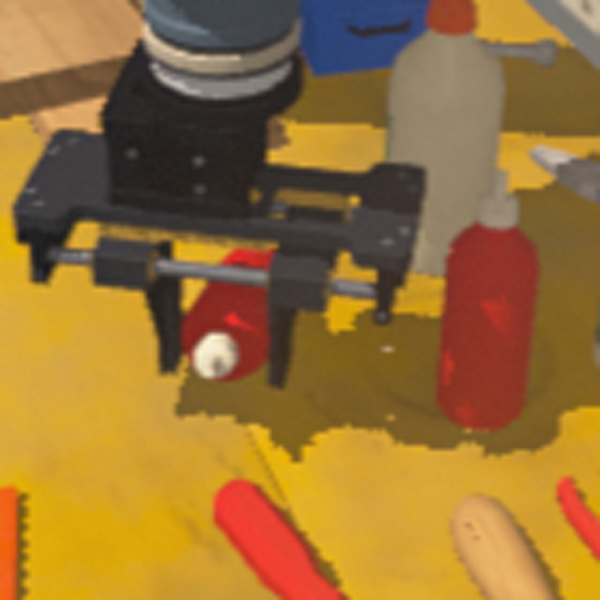

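```bash
python3 -m crank '[{"offset":[-0.0065,0.0047,0],"spin":0},{"offset":[-0.0065,0.0048,0],"spin":0},{"offset":[-0.0057,0.0057,0],"spin":0},{"offset":[-0.0057,0.0057,0],"spin":0},{"offset":[-0.0047,0.0065,0],"spin":0},{"offset":[-0.0047,0.0066,0],"spin":0},{"offset":[0,0,0],"spin":0}]'
python3 - <<'E'
from h import *
from rig import bot
p=bot.capture("side");cv2.imwrite("pics/g6.png",cv2.resize(p["pixels"][180:320,180:320],(600,600),interpolation=2))
E
```

```text
time_s: 10.1
position: [0.4582, -0.2771, 0.2534]
tcp_rot: [[0.001, 0.522, 0.853], [-0.0, 0.853, -0.522], [-1.0, -0.0, 0.001]]
force: [-0.9, -0.3, -0.9]
opening: 0.541
```

View pics/g6.png

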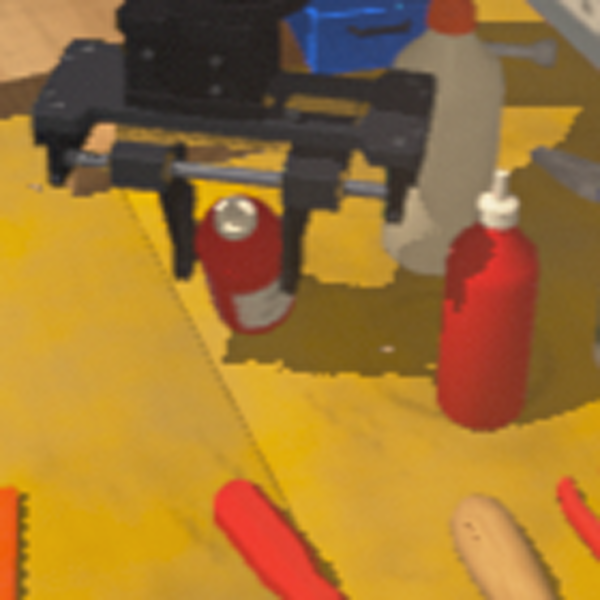

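Excellent: the bottle is swinging upright (about 45–50°). Continuing the arc.

```bash
python3 -m crank '[{"offset":[-0.0036,0.0071,0],"spin":0},{"offset":[-0.0036,0.0072,0],"spin":0},{"offset":[-0.0025,0.0077,0],"spin":0},{"offset":[-0.0025,0.0077,0],"spin":0},{"offset":[-0.0012,0.008,0],"spin":0},{"offset":[-0.0012,0.008,0],"spin":0},{"offset":[0,0.008,0],"spin":0},{"offset":[0,0,0],"spin":0}]'
python3 - <<'E'
from h import *
from rig import bot
p=bot.capture("side");cv2.imwrite("pics/g7.png",cv2.resize(p["pixels"][160:300,180:320],(600,600),interpolation=2))
E
```

```text
time_s: 10.95
position: [0.4862, -0.2311, 0.2673]
tcp_rot: [[-0.0, 0.521, 0.853], [0.0, 0.853, -0.521], [-1.0, 0.0, -0.0]]
force: [-0.2, -0.3, -2.3]
opening: 0.541
```

View pics/g7.png

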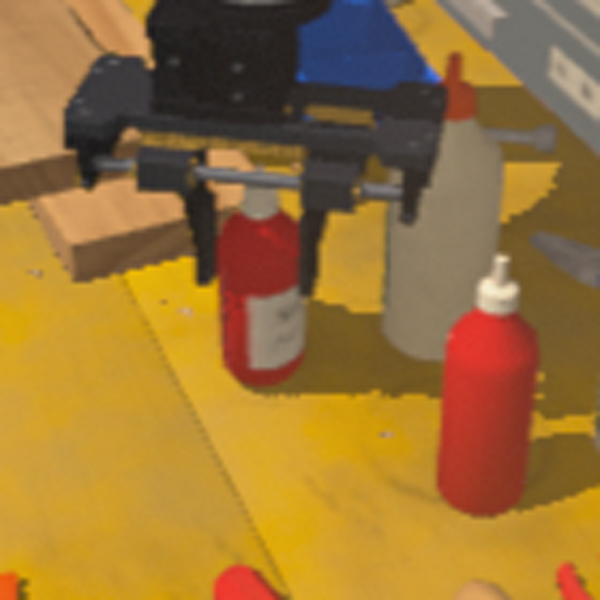

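```bash
python3 -m crank '[{"offset":[0.001,0.006,0],"spin":0},{"offset":[0.001,0.004,0],"spin":0},{"offset":[0.001,0,0],"spin":0},{"offset":[0,0,0],"spin":0}]'
python3 - <<'E'
from h import *
from rig import bot
p=bot.capture("side");q=bot.capture("top");cv2.imwrite("pics/g8.png",np.hstack([cv2.resize(p["pixels"][160:280,200:300],(500,600),interpolation=2)]))
E
```

```text
time_s: 11.4
position: [0.4909, -0.2236, 0.2641]
tcp_rot: [[-0.0, 0.523, 0.853], [0.0, 0.853, -0.523], [-1.0, -0.0, -0.0]]
force: [0.0, -0.5, -1.5]
opening: 0.539
```

View pics/g8.png

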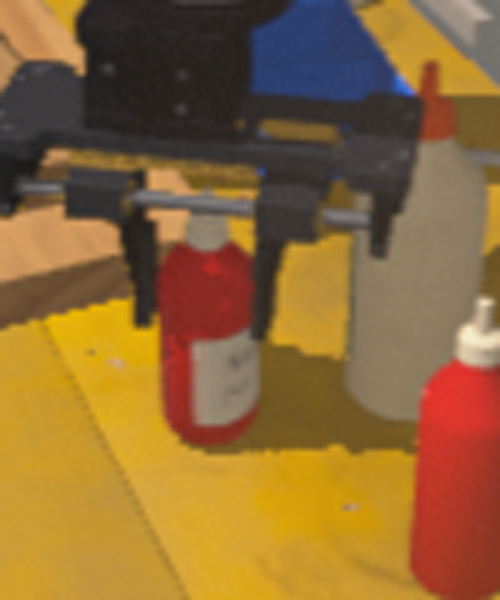

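```bash
python3 -m crank '[{"offset":[0.0015,0.001,0],"spin":0},{"offset":[0,0,0],"spin":0}]'
python3 -m crank '[{"offset":[0.0015,0.001,0],"spin":0},{"offset":[0,0,0],"spin":0}]'
python3 - <<'E'
from h import *
from rig import bot
p=bot.capture("side");q=bot.capture("top");print(p["shot"])
for P in(p,q):
  for r in bot.regions_of("oil_standing_centre",P)[:3]:
    c,uv=cloud(P,r["region"]);c=c[(c[:,2]>-.01)&(c[:,2]<.16)]
    print(r["p"],r["extent"],np.median(c,0).round(3))
    for a,b in((.0,.02),(.02,.04),(.04,.06),(.06,.08),(.08,.1)):
        k=c[(c[:,2]>a)&(c[:,2]<b)];print(a,len(k),k.mean(0).round(4) if len(k) else 0)
E
```

```text
time_s: 11.7
position: [0.4914, -0.2228, 0.2627]
tcp_rot: [[-0.0, 0.523, 0.852], [0.0, 0.852, -0.523], [-1.0, 0.0, -0.0]]
force: [0.3, 0.9, -2.3]
opening: 0.538
time_s: 11.9
position: [0.492, -0.2219, 0.2612]
tcp_rot: [[-0.0, 0.523, 0.853], [0.0, 0.853, -0.523], [-1.0, 0.0, -0.0]]
force: [1.8, 0.3, -2.5]
opening: 0.542
15
0.81 [292.7, 249.8, 23.6, 58.1] [ 0.564 -0.357  0.073]
0.0 121 [ 0.5639 -0.3568  0.0117]
0.02 144 [ 0.5649 -0.3555  0.0299]
0.04 152 [ 0.5635 -0.3576  0.0499]
0.06 154 [ 0.5638 -0.3578  0.0699]
0.08 175 [ 0.564  -0.3576  0.0905]
0.82 [333.4, 191.2, 16.0, 11.2] [ 0.565 -0.334  0.108]
0.0 0 0
0.02 3 [ 0.5595 -0.3214  0.0352]
0.04 9 [ 0.5529 -0.3318  0.05  ]
0.06 18 [ 0.5565 -0.3273  0.0687]
0.08 29 [ 0.5598 -0.3281  0.0923]
```

```bash
cat > redfit.py <<'E'
from h import *
from rig import bot
def redcloud(P,c0,rad=.06):
    b,g,r=[P["pixels"][...,i].astype(int) for i in range(3)]
    m=(r>60)&(r>2*g)&(r>2*b);c,uv=cloud(P,m)
    return c[(np.hypot(*(c[:,:2]-c0).T)<rad)&(c[:,2]>-.02)&(c[:,2]<.16)]
if __name__=="__main__":
    import sys
    p=bot.capture("side");c=redcloud(p,[float(sys.argv[1]),float(sys.argv[2])])
    print("z range",np.percentile(c[:,2],[1,5,95,99]).round(4),len(c))
    for a in np.arange(0,.12,.02):
        k=c[(c[:,2]>a)&(c[:,2]<a+.02)];print(a.round(2),len(k),k.mean(0).round(4) if len(k) else 0)
    from scipy.optimize import least_squares
    k=c[c[:,2]<.095]
    def f(q):
        ax=np.array([q[2],q[3],1]);ax/=np.linalg.norm(ax);v=k-[q[0],q[1],.05];t=v@ax
        return np.linalg.norm(v-np.outer(t,ax),axis=1)-.024
    q=least_squares(f,[*(k[:,:2].mean(0)+[.01,.02]),0,0],loss="soft_l1",f_scale=.002);print("axis xy at z=.05",q.x[:2].round(4),"tilt deg",np.degrees(q.x[2:]).round(1),np.abs(q.fun).mean().round(4))
E
python3 redfit.py .492 -.222; python3 redfit.py .5735 -.341
```

```text
z range [0.0063 0.0104 0.1157 0.1194] 457
0.0 57 [ 0.4944 -0.2182  0.0114]
0.02 31 [ 0.4819 -0.2137  0.0291]
0.04 35 [ 0.4807 -0.2184  0.0496]
0.06 41 [ 0.4807 -0.2234  0.0721]
0.08 127 [ 0.4889 -0.2308  0.0909]
0.1 162 [ 0.4915 -0.2269  0.1086]
axis xy at z=.05 [ 0.5011 -0.2067] tilt deg [-4.6 -9.8] 0.0007
z range [0.0047 0.0105 0.1122 0.1175] 906
0.0 111 [ 0.5618 -0.3574  0.0116]
0.02 140 [ 0.5624 -0.3579  0.0301]
0.04 139 [ 0.5627 -0.3579  0.0501]
0.06 145 [ 0.5625 -0.3584  0.0696]
0.08 174 [ 0.5626 -0.3569  0.0901]
0.1 197 [ 0.5675 -0.3508  0.1081]
axis xy at z=.05 [ 0.5735 -0.3415] tilt deg [0.1 0. ] 0.0008
```

```bash
python3 -m crank '[{"offset":[0.001,0.006,0],"spin":0},{"offset":[0.001,0.006,0],"spin":0},{"offset":[0,0,0],"spin":0}]'
python3 redfit.py .498 -.212
```

```text
time_s: 12.5
position: [0.4988, -0.211, 0.2595]
tcp_rot: [[0.001, 0.522, 0.853], [-0.0, 0.853, -0.522], [-1.0, 0.0, 0.001]]
force: [-0.7, 0.1, 0.6]
opening: 0.543
z range [0.0057 0.0092 0.1143 0.1177] 450
0.0 60 [ 0.4987 -0.2111  0.011 ]
0.02 36 [ 0.4873 -0.2068  0.0306]
0.04 26 [ 0.4857 -0.208   0.0498]
0.06 49 [ 0.4886 -0.2145  0.0728]
0.08 129 [ 0.4965 -0.2198  0.0911]
0.1 150 [ 0.4991 -0.2151  0.1081]
axis xy at z=.05 [ 0.5069 -0.198 ] tilt deg [-3.1 -6.6] 0.0007
```

```bash
python3 -m crank '[{"offset":[0.001,0.006,0],"spin":0},{"offset":[0.001,0.005,0],"spin":0},{"offset":[0,0,0],"spin":0}]'
python3 redfit.py .504 -.203
```

```text
time_s: 12.85
position: [0.5041, -0.2017, 0.2574]
tcp_rot: [[-0.0, 0.522, 0.853], [0.0, 0.853, -0.522], [-1.0, -0.0, -0.0]]
force: [-1.2, -0.5, 1.7]
opening: 0.541
z range [0.0041 0.0076 0.1145 0.1189] 495
0.0 78 [ 0.5001 -0.2092  0.0102]
0.02 39 [ 0.4889 -0.2022  0.0299]
0.04 39 [ 0.4891 -0.2023  0.0495]
0.06 54 [ 0.4929 -0.2047  0.0716]
0.08 139 [ 0.5003 -0.2087  0.0905]
0.1 142 [ 0.5052 -0.2039  0.108 ]
axis xy at z=.05 [ 0.5101 -0.1924] tilt deg [-0.1  0. ] 0.0008
```

```bash
python3 -m crank '[{"offset":[0,0,0],"spin":0},{"offset":[0,0,0],"spin":0},{"offset":[0,0,0],"spin":0},{"offset":[-0.01,0,0],"spin":0},{"offset":[-0.02,0,0],"spin":0},{"offset":[-0.04,0,0],"spin":0},{"offset":[-0.045,0,0],"spin":0},{"offset":[-0.045,0,0],"spin":0}]' 0.075
python3 redfit.py .51 -.193
python3 - <<'E'
from h import *
from rig import bot
q=bot.capture("side");cv2.imwrite("pics/g9.png",q["pixels"])
q=bot.capture("top");cv2.imwrite("pics/g9t.png",q["pixels"])
E
```

```text
time_s: 13.7
position: [0.5038, -0.2023, 0.4194]
tcp_rot: [[0.0, 0.523, 0.852], [0.0, 0.852, -0.523], [-1.0, 0.0, 0.0]]
force: [0.9, -0.5, 0.2]
opening: 0.861
z range [0.0046 0.0077 0.1141 0.1192] 490
0.0 78 [ 0.5001 -0.2094  0.0105]
0.02 38 [ 0.4889 -0.2019  0.03  ]
0.04 40 [ 0.4889 -0.2027  0.0501]
0.06 52 [ 0.4919 -0.2047  0.0721]
0.08 129 [ 0.5016 -0.2099  0.0904]
0.1 151 [ 0.5044 -0.2031  0.1081]
axis xy at z=.05 [ 0.5098 -0.1921] tilt deg [-0.4  0.2] 0.0008
```

View pics/g9.png

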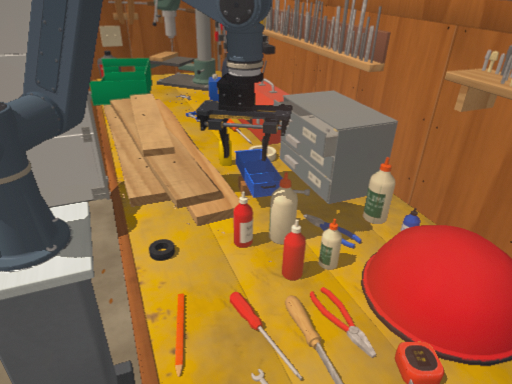

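Run:
```python
from h import *
from rig import bot
import pickle
s=bot.read_state();to(s,[.6128,-.2055,.4194],-31.5)
# refine cap position from depth in top+side
from scipy.optimize import least_squares
for v in("side","top"):
    P=bot.capture(v);b,g,r=[P["pixels"][...,i].astype(int) for i in range(3)]
    D=pickle.load(open(f"D_{v}.pkl","rb"))["p"]
    for P in(D,):
        b,g,r=[P["pixels"][...,i].astype(int) for i in range(3)]
        m=(r>120)&(g<r*.6)&(b<g*.7);c,_=cloud(P,m);c=c[(np.hypot(*(c[:,:2]-[.612,-.206]).T)<.04)&(c[:,2]>.15)]
        print(v,len(c),c.mean(0).round(4),c.min(0).round(4),c.max(0).round(4))
P=D
uv=proj(P,[[.6128,-.2055,.19],[.6128,-.2055,.172]]);print(uv)
cv2.imwrite("pics/cap.png",cv2.resize(P["pixels"][150:210,265:325],(600,600),interpolation=2))
```

```text
t 13.85 pos [ 0.5048 -0.2028  0.4216] yaw -31.51 q [-33.7  22.7  92.8   0.   63.9  -2.2] F [ 0.6 -0.  -0.4] open 0.0747
tool offset now [0.0031 0.0541 0.0935] spin rad -0.0
side 110 [ 0.6086 -0.2132  0.1684] [ 0.5979 -0.2239  0.1548] [ 0.6218 -0.1995  0.1899]
top 66 [ 0.609  -0.2052  0.1722] [ 0.5973 -0.2188  0.1578] [ 0.6245 -0.1943  0.1944]
[[294.02111522 171.14627326]
 [293.67837312 172.41131339]]
```

View pics/cap.png

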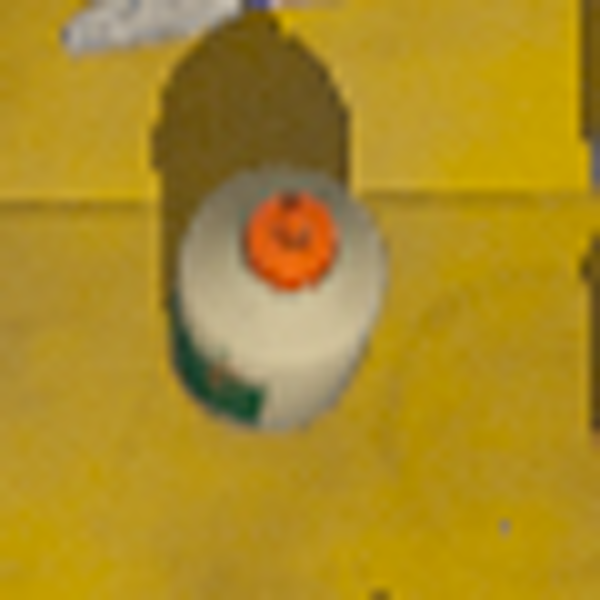

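```bash
python3 -m crank '[{"offset":[0,0.018,0.031],"spin":0},{"offset":[0,0.018,0.031],"spin":0},{"offset":[0,0.0175,0.031],"spin":0},{"offset":[0.02,0,0],"spin":0},{"offset":[0.02,0,0],"spin":0},{"offset":[0,0,0],"spin":0}]' 0.06
python3 - <<'E'
from h import *
from rig import bot
s=bot.read_state();to(s,[.6122,-.2055,.328],-31.5)
p=bot.capture("side");cv2.imwrite("pics/g10.png",cv2.resize(p["pixels"][140:240,230:330],(600,600),interpolation=2))
E
```

```text
time_s: 14.55
position: [0.61, -0.2046, 0.3718]
tcp_rot: [[-0.01, 0.523, 0.853], [0.005, 0.853, -0.522], [-1.0, -0.001, -0.012]]
force: [-0.7, 1.3, -0.7]
opening: 0.694
t 14.55 pos [ 0.61   -0.2046  0.3718] yaw -31.5 q [-28.5  33.8  80.9  -0.   65.9   3. ] F [-0.7  1.3 -0.7] open 0.0604
tool offset now [0.0438 0.0004 0.0029] spin rad -0.0
```

View pics/g10.png

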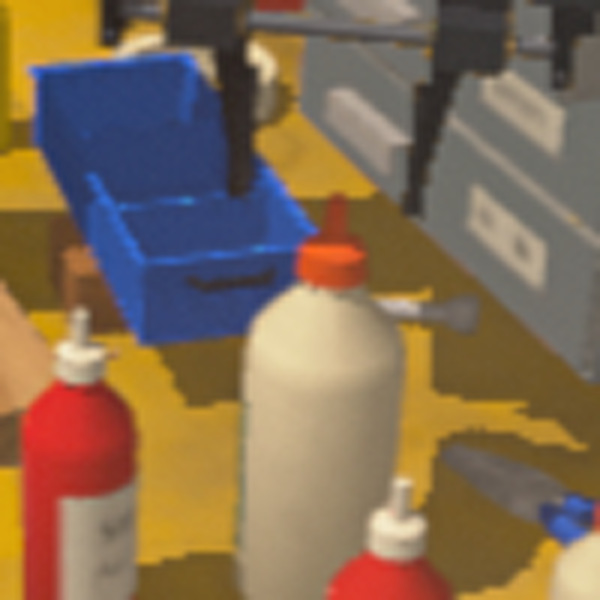

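```bash
python3 -m crank '[{"offset":[0.02,0,0.002],"spin":0},{"offset":[0.015,0,0],"spin":0},{"offset":[0.008,0,0],"spin":0},{"offset":[0,0,0],"spin":0}]'
python3 -m crank '[{"offset":[0,0,0],"spin":0},{"offset":[0,0,0],"spin":0},{"offset":[0,0,0],"spin":0},{"offset":[0,0,0],"spin":0},{"offset":[0,0,0],"spin":0}]' 0.01
```

```text
time_s: 15.0
position: [0.6126, -0.2063, 0.3335]
tcp_rot: [[-0.002, 0.523, 0.852], [0.001, 0.852, -0.523], [-1.0, -0.0, -0.002]]
force: [0.2, 0.7, 0.2]
opening: 0.688
time_s: 15.5
position: [0.613, -0.2063, 0.3347]
tcp_rot: [[0.0, 0.523, 0.853], [-0.0, 0.853, -0.523], [-1.0, -0.0, 0.0]]
force: [-1.5, 0.2, 1.2]
opening: 0.32
```

```bash
python3 -m crank '[{"offset":[-0.01,0,0],"spin":0},{"offset":[-0.02,0,0],"spin":0},{"offset":[-0.03,0,0],"spin":0},{"offset":[-0.03,0,0],"spin":0},{"offset":[-0.02,0,0],"spin":0},{"offset":[-0.01,0,0],"spin":0},{"offset":[0,0,0],"spin":0}]'
python3 - <<'E'
from h import *
from rig import bot
s=bot.read_state();to(s,[.649,.0485,.455],-31.5)
p=bot.capture("side");cv2.imwrite("pics/g11.png",cv2.resize(p["pixels"][100:300,180:380],(600,600),interpolation=2))
E
```

```text
time_s: 16.2
position: [0.613, -0.2064, 0.4555]
tcp_rot: [[0.002, 0.523, 0.853], [-0.001, 0.853, -0.523], [-1.0, 0.0, 0.002]]
force: [1.0, 0.1, -5.4]
opening: 0.3
t 16.2 pos [ 0.613  -0.2064  0.4555] yaw -31.51 q [-28.5  29.2  75.4   0.   75.3   3. ] F [ 1.   0.1 -5.4] open 0.0261
tool offset now [ 0.0003  0.2361 -0.1025] spin rad -0.0
```

View pics/g11.png

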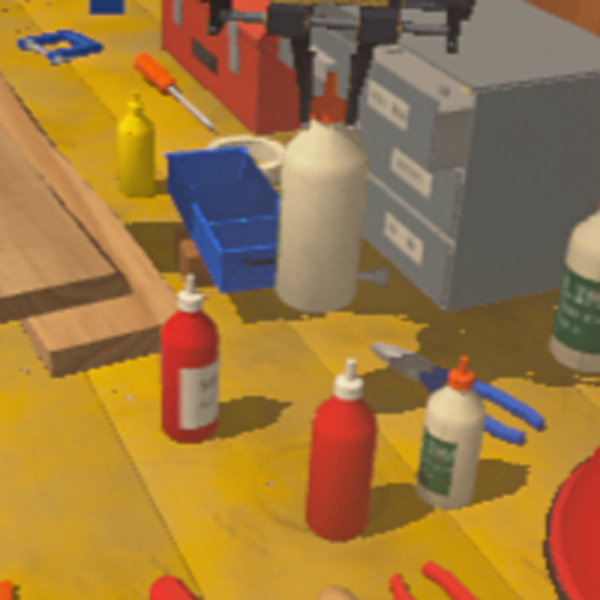

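```bash
python3 -m crank '[{"offset":[0,0.014,-0.006],"spin":0},{"offset":[0,0.026,-0.0115],"spin":0},{"offset":[0,0.028,-0.012],"spin":0},{"offset":[0,0.028,-0.012],"spin":0},{"offset":[0,0.028,-0.012],"spin":0},{"offset":[0,0.028,-0.012],"spin":0},{"offset":[0,0.028,-0.012],"spin":0},{"offset":[0,0.026,-0.0115],"spin":0},{"offset":[0,0.018,-0.008],"spin":0},{"offset":[0,0.012,-0.0055],"spin":0},{"offset":[0,0,0],"spin":0},{"offset":[0,0,0],"spin":0}]'
python3 - <<'E'
from h import *
from rig import bot
import pickle
s=bot.read_state();to(s,[.649,.0485,.455],-31.5)
p=bot.capture("side");q=bot.capture("top");pickle.dump((p,q),open("pl.pkl","wb"))
cv2.imwrite("pics/g12.png",np.hstack([cv2.resize(p["pixels"][90:210,190:310],(480,480),interpolation=2),cv2.resize(q["pixels"][130:210,170:220],(300,480),interpolation=2)]))
E
```

```text
time_s: 17.45
position: [0.6488, 0.0483, 0.4535]
tcp_rot: [[-0.002, 0.522, 0.853], [-0.001, 0.853, -0.522], [-1.0, -0.002, -0.001]]
force: [-0.9, -0.5, -5.0]
opening: 0.303
t 17.45 pos [0.6488 0.0483 0.4535] yaw -31.48 q [-5.6 29.6 74.9 -0.1 75.6 25.9] F [-0.9 -0.5 -5. ] open 0.0263
tool offset now [-0.0015  0.0003  0.0001] spin rad 0.0
```

View pics/g12.png

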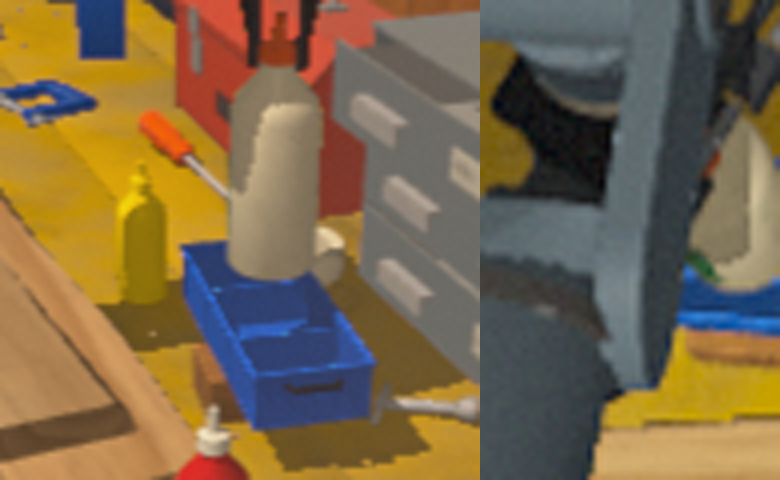

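```bash
cat > car.py <<'E'
from h import *
import pickle
from scipy.optimize import minimize
S=pickle.load(open("D_side.pkl","rb"));T=pickle.load(open("D_top.pkl","rb"))
def hull(p,x,y,a,z0=.04):
    c,s=np.cos(a),np.sin(a)
    P=np.array([[x+c*u-s*v,y+s*u+c*v,z] for u in(-.044,.044) for v in(-.114,.114) for z in(z0,z0+.045)])
    m=np.zeros(p["depth"].shape,np.uint8);h=cv2.convexHull((proj(p,P)*16).round().astype(np.int32).reshape(-1,1,2));cv2.fillConvexPoly(m,h,1,shift=4);return m>0
if __name__=="__main__":
  for n,Ds in(("side",[S]),("top",[T]),("both",[S,T])):
    f=lambda q:sum((hull(D["p"],q[0]/100,q[1]/100,q[2]/20)^D["carrier"][0]["region"]).sum()/D["carrier"][0]["region"].sum() for D in Ds)
    i=np.array([64.9,4.85,20*np.radians(-6.7)])
    b=minimize(f,i,method="Nelder-Mead",options=dict(initial_simplex=i+np.array([[0,0,0],[1,0,0],[0,1,0],[0,0,1]])))
    print(n,b.x[:2]/100,np.degrees(b.x[2]/20),b.fun)
E
python3 car.py
python3 - <<'E'
from h import *
import pickle
from scipy.optimize import least_squares
p,q=pickle.load(open("pl.pkl","rb"))
for P in(p,):
    b,g,r=[P["pixels"][...,i].astype(int) for i in range(3)]
    m=(abs(r-g)<40)&(r>90)&(b<r)&(b>.55*r);c,_=cloud(P,m);k=c[(np.hypot(*(c[:,:2]-[.649,.0485]).T)<.045)&(c[:,2]>.115)&(c[:,2]<.225)]
    def f(w):
        ax=np.array([w[2],w[3],1]);ax/=np.linalg.norm(ax);v=k-[w[0],w[1],.12];t=v@ax
        return np.linalg.norm(v-np.outer(t,ax),axis=1)-.033
    w=least_squares(f,[.649,.0485,0,0],loss="soft_l1",f_scale=.002);print(len(k),w.x[:2].round(4),np.degrees(w.x[2:]).round(2),np.abs(w.fun).mean())
    a=c[(np.hypot(*(c[:,:2]-[.649,.0485]).T)<.045)];print(np.percentile(a[:,2],[0.5,1,2,5]))
E
```

```text
side [0.65135117 0.05243215] -7.31548012583004 0.08919270833333333
top [0.65067697 0.05136712] -6.758206068108831 0.05084745762711865
both [0.65036937 0.05150549] -6.873309507326721 0.1400240869652946
745 [0.6466 0.0448] [0.92 0.85] 0.001210831507703968
[0.12024828 0.12187612 0.12411709 0.12951934]
```

```bash
python3 -m crank '[{"offset":[0.01,0.003,0],"spin":0},{"offset":[0.01,0.003,0],"spin":0},{"offset":[0.005,0,0],"spin":0},{"offset":[0,0,0],"spin":0},{"offset":[0,0,0],"spin":0}]'
cat > chk.py <<'E'
from h import *
from rig import bot
from car import hull
import sys
from scipy.optimize import least_squares
def cream(P,c0,z0,z1):
    b,g,r=[P["pixels"][...,i].astype(int) for i in range(3)]
    m=(abs(r-g)<40)&(r>90)&(b<r)&(b>.55*r);c,_=cloud(P,m);k=c[(np.hypot(*(c[:,:2]-c0).T)<.045)&(c[:,2]>z0)&(c[:,2]<z1)]
    zm=(z0+z1)/2
    def f(w):
        ax=np.array([w[2],w[3],1]);ax/=np.linalg.norm(ax);v=k-[w[0],w[1],zm];t=v@ax
        return np.linalg.norm(v-np.outer(t,ax),axis=1)-.033
    w=least_squares(f,[*c0,0,0],loss="soft_l1",f_scale=.002);return len(k),w.x[:2].round(4),np.degrees(w.x[2:]).round(2)
def rim(P,zlo=.078,zhi=.094):
    b,g,r=[P["pixels"][...,i].astype(int) for i in range(3)]
    m=(b>70)&(b>1.5*r)&(b>1.15*g);c,_=cloud(P,m);c=c[(np.hypot(*(c[:,:2]-[.65,.05]).T)<.14)&(c[:,2]>.03)&(c[:,2]<.1)]
    h=c[(c[:,2]>zlo)&(c[:,2]<zhi)]
    # rim height at the ends
    v=np.array([.118,.993]);t=(c[:,:2]-[.65,.05])@v
    return [(n,np.percentile(c[s][:,2],97).round(4) if s.sum()>5 else None) for n,s in(("+end",t>.09),("mid",abs(t)<.05),("-end",t<-.09))],(cv2.minAreaRect(h[:,:2].astype(np.float32)) if len(h)>10 else None)
E
python3 - <<'E'
from chk import *
s=bot.read_state();to(s,[.65,.0505,.455],-31.5)
p=bot.capture("side");print(cream(p,[.65,.05],.1,.2),rim(p))
cv2.imwrite("pics/g13.png",cv2.resize(p["pixels"][110:210,210:310],(600,600),interpolation=2))
E
```

```text
time_s: 18.05
position: [0.6521, 0.0533, 0.4289]
tcp_rot: [[-0.001, 0.523, 0.852], [-0.0, 0.852, -0.523], [-1.0, -0.001, -0.001]]
force: [-0.4, 0.2, -4.6]
opening: 0.307
t 18.05 pos [0.6521 0.0533 0.4289] yaw -31.52 q [-5.1 31.2 76.  -0.  72.8 26.4] F [-0.4  0.2 -4.6] open 0.0267
tool offset now [-0.0261 -0.0035 -0.0004] spin rad -0.0
(683, array([0.6522, 0.0521]), array([ 0.22, -0.14])) ([('+end', np.float64(0.0852)), ('mid', np.float64(0.085)), ('-end', np.float64(0.0862))], ((0.6489962935447693, 0.04820089042186737), (0.23220260441303253, 0.0922165960073471), 83.08961486816406))
```

View pics/g13.png

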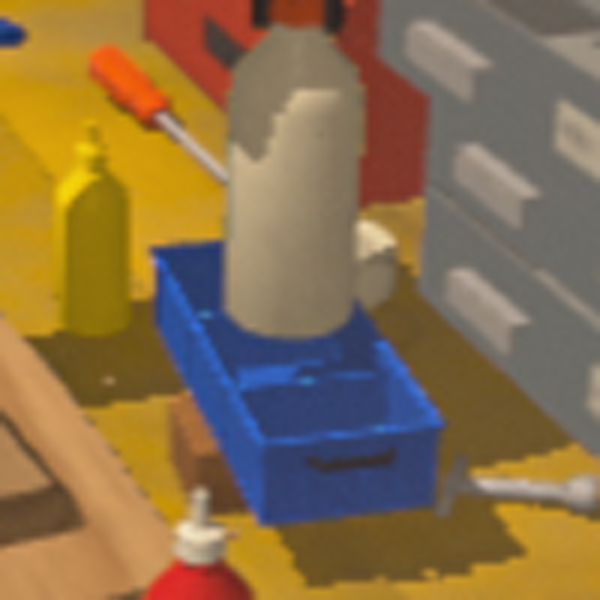

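```bash
python3 -m crank '[{"offset":[0.005,-0.0025,-0.0005],"spin":0},{"offset":[0.012,0,0],"spin":0},{"offset":[0.012,0,0],"spin":0},{"offset":[0.008,0,0],"spin":0},{"offset":[0.004,0,0],"spin":0},{"offset":[0,0,0],"spin":0}]'
python3 - <<'E'
from chk import *
s=bot.read_state();to(s,[.65,.0505,.3787],-31.5)
p=bot.capture("side");print(cream(p,[.65,.05],.09,.16),rim(p))
E
```

```text
time_s: 18.7
position: [0.6502, 0.0516, 0.3871]
tcp_rot: [[-0.002, 0.523, 0.853], [0.0, 0.853, -0.523], [-1.0, -0.001, -0.002]]
force: [0.4, -0.1, -5.7]
opening: 0.302
t 18.7 pos [0.6502 0.0516 0.3871] yaw -31.51 q [-5.3 33.4 78.9 -0.  67.8 26.3] F [ 0.4 -0.1 -5.7] open 0.0263
tool offset now [ 0.0084 -0.001   0.0005] spin rad -0.0
(464, array([0.6496, 0.0504]), array([-0.1 ,  0.59])) ([('+end', np.float64(0.0849)), ('mid', np.float64(0.0854)), ('-end', np.float64(0.0858))], ((0.6487669944763184, 0.049408383667469025), (0.2339177280664444, 0.09076624363660812), 83.21791076660156))
```

Level, in the bay; 8 mm to go.

```bash
python3 -m crank '[{"offset":[0.002,0,0],"spin":0},{"offset":[0.002,0,0],"spin":0},{"offset":[0.002,0,0],"spin":0},{"offset":[0,0,0],"spin":0}]'
python3 -m crank '[{"offset":[0.001,0,0],"spin":0},{"offset":[0.001,0,0],"spin":0},{"offset":[0,0,0],"spin":0}]'
```

```text
time_s: 19.15
position: [0.6503, 0.0516, 0.3822]
tcp_rot: [[-0.0, 0.523, 0.853], [0.0, 0.853, -0.523], [-1.0, -0.0, -0.0]]
force: [-0.4, 0.3, -4.6]
opening: 0.306
time_s: 19.45
position: [0.6503, 0.0516, 0.3802]
tcp_rot: [[-0.0, 0.523, 0.853], [0.0, 0.853, -0.523], [-1.0, -0.0, -0.0]]
force: [-0.0, -0.5, -4.6]
opening: 0.306
```

```bash
python3 -m crank '[{"offset":[0.001,0,0],"spin":0},{"offset":[0.001,0,0],"spin":0},{"offset":[0,0,0],"spin":0}]'
python3 -m crank '[{"offset":[0.001,0,0],"spin":0},{"offset":[0,0,0],"spin":0}]'
```

```text
time_s: 19.75
position: [0.6505, 0.0516, 0.3788]
tcp_rot: [[0.001, 0.523, 0.853], [0.0, 0.853, -0.523], [-1.0, 0.0, 0.001]]
force: [-0.8, 0.2, -3.1]
opening: 0.301
time_s: 19.95
position: [0.6506, 0.0517, 0.3787]
tcp_rot: [[0.002, 0.523, 0.853], [0.0, 0.853, -0.523], [-1.0, 0.001, 0.002]]
force: [-1.3, 0.6, 3.9]
opening: 0.303
```

```bash
python3 -m crank '[{"offset":[0,0,0],"spin":0},{"offset":[0,0,0],"spin":0},{"offset":[0,0,0],"spin":0},{"offset":[-0.01,0,0],"spin":0},{"offset":[-0.02,0,0],"spin":0},{"offset":[-0.03,0,0],"spin":0},{"offset":[-0.02,0,0],"spin":0},{"offset":[0,0,0],"spin":0}]' 0.06
python3 - <<'E'
from chk import *
p=bot.capture("side");print(cream(p,[.65,.05],.09,.145),rim(p))
q=bot.capture("top")
cv2.imwrite("pics/g14.png",np.hstack([cv2.resize(p["pixels"][110:210,210:310],(480,480),interpolation=2),cv2.resize(q["pixels"][130:210,170:220],(300,480),interpolation=2)]))
s=bot.read_state();to(s,[.5735,-.341,.45],0)
E
python3 redfit.py .51 -.193; python3 redfit.py .5735 -.341
```

```text
time_s: 20.75
position: [0.6512, 0.0516, 0.4617]
tcp_rot: [[0.009, 0.523, 0.853], [-0.001, 0.853, -0.523], [-1.0, 0.004, 0.008]]
force: [0.6, -0.3, -0.2]
opening: 0.685
(357, array([0.6504, 0.0507]), array([-0.28, -0.32])) ([('+end', np.float64(0.0849)), ('mid', np.float64(0.0856)), ('-end', np.float64(0.086))], ((0.6486575603485107, 0.04837284982204437), (0.23432114720344543, 0.09217993170022964), 83.25023651123047))
t 20.85 pos [0.6502 0.0516 0.4575] yaw -31.52 q [-5.3 29.5 74.4 -0.  76.  26.3] F [-0.4 -0.3 -0.8] open 0.06
tool offset now [ 0.0075 -0.3748  0.1398] spin rad -0.55
z range [0.0038 0.0086 0.1147 0.1185] 489
0.0 80 [ 0.4997 -0.2094  0.0107]
0.02 37 [ 0.4889 -0.2024  0.0304]
0.04 39 [ 0.4888 -0.2025  0.0498]
0.06 50 [ 0.4914 -0.204   0.0715]
0.08 132 [ 0.5015 -0.2102  0.0905]
0.1 149 [ 0.5044 -0.2031  0.1083]
axis xy at z=.05 [ 0.5098 -0.1924] tilt deg [-0.2  0.1] 0.0009
z range [0.0038 0.0103 0.1118 0.1171] 897
0.0 113 [ 0.5616 -0.3568  0.0115]
0.02 133 [ 0.5626 -0.3583  0.0301]
0.04 147 [ 0.5621 -0.3575  0.0502]
0.06 146 [ 0.5628 -0.3584  0.0704]
0.08 163 [ 0.5624 -0.3569  0.0906]
0.1 193 [ 0.5669 -0.351   0.1078]
axis xy at z=.05 [ 0.5736 -0.3415] tilt deg [-0.  -0.1] 0.0007
```

View pics/g14.png

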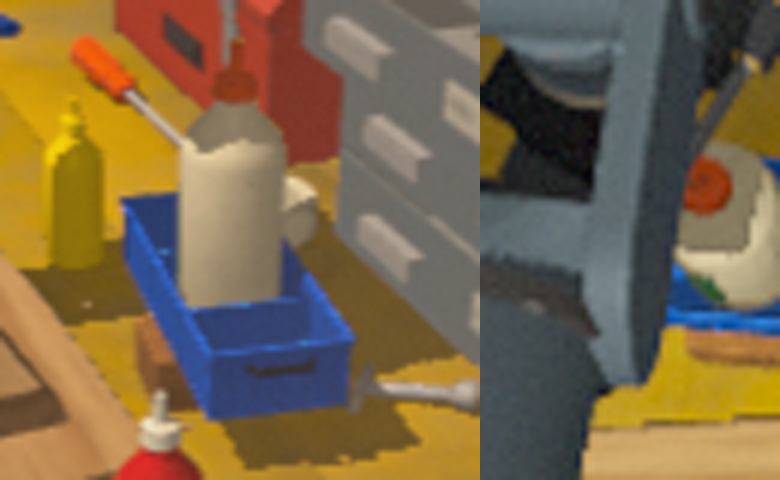

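Run:
```python
from chk import *
from redfit import redcloud
s=bot.read_state()
q=bot.capture("top")
for c0 in([.51,-.192],[.5735,-.341]):
    c=redcloud(q,np.array(c0));k=c[(c[:,2]>.015)&(c[:,2]<.095)]
    f=lambda w:np.hypot(*(k[:,:2]-w).T)-.024
    print(len(k),least_squares(f,c0,loss="soft_l1",f_scale=.002).x.round(4),len(c),c[c[:,2]>.1].mean(0).round(4))
to(s,[.51,-.1925,.4575],-6.9)
```

```text
33 [ 0.5091 -0.1908] 158 [ 0.5059 -0.1899  0.1084]
43 [ 0.5729 -0.341 ] 162 [ 0.568  -0.3368  0.109 ]
t 20.95 pos [0.6499 0.0516 0.4558] yaw -31.51 q [-5.3 29.6 74.5 -0.  76.1 26.3] F [ 0.6 -0.4  0.4] open 0.0599
tool offset now [-0.0013 -0.2813  0.0083] spin rad -0.43
```

```bash
python3 -m crank '[{"offset":[0,-0.03,0.001],"spin":0},{"offset":[0,-0.044,0.001],"spin":0},{"offset":[0,-0.044,0.001],"spin":0},{"offset":[0,-0.044,0.001],"spin":0},{"offset":[0,-0.044,0.001],"spin":0},{"offset":[0,-0.044,0.001],"spin":0},{"offset":[0,-0.031,0.002],"spin":0},{"offset":[0,0,0],"spin":-0.14},{"offset":[0,0,0],"spin":-0.14},{"offset":[0,0,0],"spin":-0.14},{"offset":[0,0,0],"spin":0}]' 0.075
python3 - <<'E'
from chk import *
to(bot.read_state(),[.5095,-.192,.265],-6.9)
E
```

```text
time_s: 22.1
position: [0.51, -0.1922, 0.4561]
tcp_rot: [[-0.002, 0.13, 0.991], [0.001, 0.991, -0.13], [-1.0, 0.001, -0.002]]
force: [-0.4, -0.7, 0.9]
opening: 0.861
t 22.1 pos [ 0.51   -0.1922  0.4561] yaw -7.49 q [-32.4  20.7  90.   -0.   69.5 -24.9] F [-0.4 -0.7  0.9] open 0.0749
tool offset now [ 1.911e-01 -0.000e+00 -1.000e-04] spin rad -0.01
```

```bash
python3 -m crank '[{"offset":[0.04,0,0],"spin":-0.01},{"offset":[0.04,0,0],"spin":0},{"offset":[0.03,0,0],"spin":0},{"offset":[0.03,0,0],"spin":0},{"offset":[0.02,0,0],"spin":0},{"offset":[0.015,0,0],"spin":0},{"offset":[0.01,0,0],"spin":0},{"offset":[0.004,0,0],"spin":0},{"offset":[0,0,0],"spin":0}]'
python3 - <<'E'
from chk import *
to(bot.read_state(),[.5095,-.192,.265],-6.9)
p=bot.capture("side");cv2.imwrite("pics/g15.png",cv2.resize(p["pixels"][160:270,190:300],(600,600),interpolation=2))
E
```

```text
time_s: 23.0
position: [0.5103, -0.1921, 0.2679]
tcp_rot: [[-0.001, 0.121, 0.993], [0.0, 0.993, -0.121], [-1.0, 0.0, -0.001]]
force: [-0.5, 1.0, 0.7]
opening: 0.861
t 23.0 pos [ 0.5103 -0.1921  0.2679] yaw -6.93 q [-32.4  35.7 100.2  -0.   44.2 -25.4] F [-0.5  1.   0.7] open 0.0749
tool offset now [ 0.0029 -0.     -0.0008] spin rad -0.0
```

View pics/g15.png

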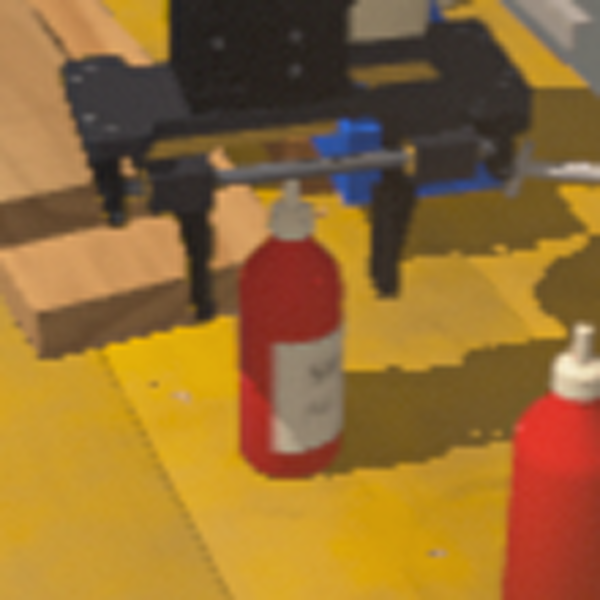

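```bash
python3 -m crank '[{"offset":[0.0035,0,-0.0005],"spin":0},{"offset":[0,0,0],"spin":0},{"offset":[0,0,0],"spin":0},{"offset":[0,0,0],"spin":0},{"offset":[0,0,0],"spin":0}]' 0.03
python3 -m crank '[{"offset":[-0.01,0,0],"spin":0},{"offset":[-0.02,0,0],"spin":0},{"offset":[-0.03,0,0],"spin":0},{"offset":[-0.03,0,0],"spin":0},{"offset":[-0.02,0,0],"spin":0},{"offset":[-0.01,0,0],"spin":0},{"offset":[0,0,0],"spin":0}]'
python3 - <<'E'
from chk import *
a=np.radians(-6.9);y=np.array([-np.sin(a),np.cos(a)])
C=np.array([.650,.0505])
print(C+.077*y,C-.077*y)
to(bot.read_state(),[*(C-.077*y),.384],-6.9)
E
```

```text
time_s: 23.55
position: [0.5098, -0.1921, 0.2651]
tcp_rot: [[0.0, 0.12, 0.993], [-0.0, 0.993, -0.12], [-1.0, -0.0, 0.0]]
force: [-1.0, -0.3, 1.2]
opening: 0.532
time_s: 24.25
position: [0.51, -0.1921, 0.3863]
tcp_rot: [[0.003, 0.12, 0.993], [-0.002, 0.993, -0.12], [-1.0, -0.001, 0.003]]
force: [-0.5, -0.1, -2.7]
opening: 0.535
[0.65925054 0.12694232] [ 0.64074946 -0.02594232]
t 24.25 pos [ 0.51   -0.1921  0.3863] yaw -6.87 q [-32.4  25.4  94.8   0.   59.6 -25.5] F [-0.5 -0.1 -2.7] open 0.0465
tool offset now [0.0024 0.1806 0.11  ] spin rad 0.0
```

```bash
python3 -m crank '[{"offset":[0,0.012,0.007],"spin":0},{"offset":[0,0.028,0.017],"spin":0},{"offset":[0,0.033,0.02],"spin":0},{"offset":[0,0.033,0.02],"spin":0},{"offset":[0,0.033,0.02],"spin":0},{"offset":[0,0.024,0.015],"spin":0},{"offset":[0,0.012,0.008],"spin":0},{"offset":[0.005,0.0056,0.003],"spin":0},{"offset":[0.01,0,0],"spin":0},{"offset":[0.01,0,0],"spin":0},{"offset":[0,0,0],"spin":0}]'
python3 - <<'E'
from chk import *
to(bot.read_state(),[.6407,-.0259,.310],-6.9)
p=bot.capture("side");q=bot.capture("top");print(cream(p,[.65,.05],.09,.145),rim(p))
from redfit import redcloud
c=redcloud(p,np.array([.641,-.026]));k=c[(c[:,2]>.1)&(c[:,2]<.19)]
f=lambda w:np.hypot(*(k[:,:2]-w).T)-.024
print(len(k),least_squares(f,[.641,-.026],loss="soft_l1",f_scale=.002).x.round(4))
cv2.imwrite("pics/g16.png",np.hstack([cv2.resize(p["pixels"][110:210,210:310],(480,480),interpolation=2),cv2.resize(q["pixels"][140:200,200:260],(300,300),interpolation=2) if 0 else cv2.resize(q["pixels"][130:210,200:250],(300,480),interpolation=2)]))
E
```

```text
time_s: 25.35
position: [0.6392, -0.027, 0.3572]
tcp_rot: [[-0.006, 0.121, 0.993], [0.001, 0.993, -0.121], [-1.0, 0.0, -0.006]]
force: [-0.0, 0.2, -2.5]
opening: 0.531
t 25.35 pos [ 0.6392 -0.027   0.3572] yaw -6.97 q [-12.4  34.5  82.4  -0.   63.5  -5.4] F [-0.   0.2 -2.5] open 0.0462
tool offset now [0.0472 0.0012 0.0016] spin rad -0.001
(153, array([0.6502, 0.0513]), array([0.17, 1.89])) ([('+end', np.float64(0.0841)), ('mid', np.float64(0.0859)), ('-end', np.float64(0.0856))], ((0.6482561826705933, 0.04795735329389572), (0.2341354936361313, 0.09082621335983276), 83.42517852783203))
127 [ 0.6385 -0.0275]
```

View pics/g16.png

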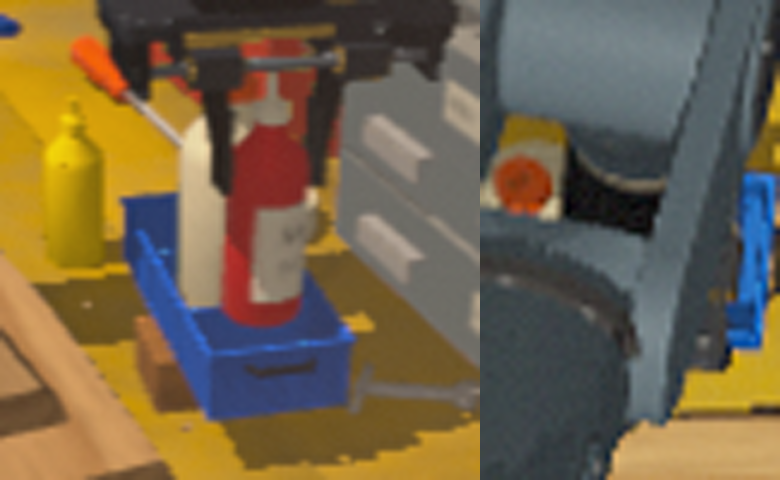

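```bash
python3 -m crank '[{"offset":[0.01,0,0.0005],"spin":0},{"offset":[0.012,0,0],"spin":0},{"offset":[0.01,0,0],"spin":0},{"offset":[0.006,0,0],"spin":0},{"offset":[0.004,0,0],"spin":0},{"offset":[0,0,0],"spin":0},{"offset":[0,0,0],"spin":0}]'
python3 - <<'E'
from chk import *
to(bot.read_state(),[.6407,-.0259,.3092],-6.9)
p=bot.capture("side");print(rim(p))
from redfit import redcloud
c=redcloud(p,np.array([.641,-.026]));k=c[(c[:,2]>.095)&(c[:,2]<.14)]
f=lambda w:np.hypot(*(k[:,:2]-w).T)-.024
print(len(k),least_squares(f,[.641,-.026],loss="soft_l1",f_scale=.002).x.round(4))
cv2.imwrite("pics/g17.png",cv2.resize(p["pixels"][130:210,230:310],(480,480),interpolation=2))
E
```

```text
time_s: 26.15
position: [0.6413, -0.026, 0.318]
tcp_rot: [[0.0, 0.12, 0.993], [-0.0, 0.993, -0.12], [-1.0, -0.0, 0.0]]
force: [-0.6, -0.0, -1.6]
opening: 0.535
t 26.15 pos [ 0.6413 -0.026   0.318 ] yaw -6.87 q [-12.3  37.3  83.9  -0.   58.7  -5.4] F [-0.6 -0.  -1.6] open 0.0466
tool offset now [ 0.0088 -0.     -0.0006] spin rad 0.001
([('+end', np.float64(0.0856)), ('mid', np.float64(0.0859)), ('-end', np.float64(0.086))], ((0.6478652954101562, 0.047524355351924896), (0.2338504046201706, 0.09005110710859299), 83.11996459960938))
104 [ 0.6424 -0.0262]
```

View pics/g17.png

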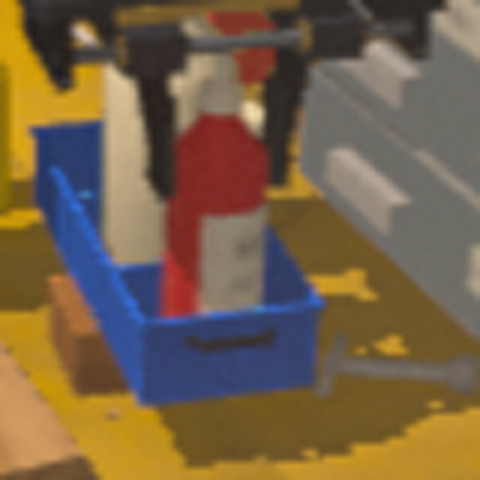

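```bash
python3 -m crank '[{"offset":[0.003,0,0],"spin":0},{"offset":[0.0025,0,0],"spin":0},{"offset":[0.0015,0,0],"spin":0},{"offset":[0,0,0],"spin":0},{"offset":[0,0,0],"spin":0}]'
python3 -m crank '[{"offset":[0.0005,0,0],"spin":0},{"offset":[0,0,0],"spin":0}]'
python3 -m crank '[{"offset":[0.0005,0,0],"spin":0},{"offset":[0,0,0],"spin":0}]'
```

```text
time_s: 26.7
position: [0.6411, -0.026, 0.3108]
tcp_rot: [[-0.0, 0.12, 0.993], [0.0, 0.993, -0.12], [-1.0, 0.0, -0.0]]
force: [0.1, 0.1, -1.3]
opening: 0.534
time_s: 26.9
position: [0.6411, -0.026, 0.3104]
tcp_rot: [[0.0, 0.12, 0.993], [-0.0, 0.993, -0.12], [-1.0, 0.0, 0.0]]
force: [-1.4, 0.3, -2.0]
opening: 0.534
time_s: 27.1
position: [0.6411, -0.026, 0.3098]
tcp_rot: [[-0.0, 0.12, 0.993], [-0.0, 0.993, -0.12], [-1.0, -0.0, -0.0]]
force: [0.6, -0.1, -3.1]
opening: 0.535
```

```bash
python3 -m crank '[{"offset":[0.0004,0,0],"spin":0},{"offset":[0,0,0],"spin":0}]'; python3 -m crank '[{"offset":[0.0003,0,0],"spin":0},{"offset":[0,0,0],"spin":0}]'
python3 - <<'E'
from chk import *
F=[]
for i in range(3):F.append(bot.read_state()["force"]);bot.capture("side")
print(np.array(F).round(1).tolist())
E
```

```text
time_s: 27.3
position: [0.6411, -0.026, 0.3094]
tcp_rot: [[-0.0, 0.12, 0.993], [-0.0, 0.993, -0.12], [-1.0, -0.0, -0.0]]
force: [0.2, -0.5, -3.1]
opening: 0.534
time_s: 27.5
position: [0.6412, -0.026, 0.3092]
tcp_rot: [[0.0, 0.12, 0.993], [-0.0, 0.993, -0.12], [-1.0, -0.0, 0.0]]
force: [-0.9, -1.0, -1.4]
opening: 0.534
[[-0.9, -1.0, -1.4], [-0.5, -0.2, -1.0], [-0.3, -0.4, -1.5]]
```

```bash
python3 -m crank '[{"offset":[0.0002,0,0],"spin":0},{"offset":[0,0,0],"spin":0}]'
python3 -m crank '[{"offset":[0,0,0],"spin":0},{"offset":[0,0,0],"spin":0},{"offset":[0,0,0],"spin":0},{"offset":[0,0,0],"spin":0}]' 0.075
python3 -m crank '[{"offset":[-0.01,0,0],"spin":0},{"offset":[-0.02,0,0],"spin":0},{"offset":[-0.03,0,0],"spin":0},{"offset":[-0.04,0,0],"spin":0},{"offset":[-0.04,0,0],"spin":0},{"offset":[0,0,0],"spin":0}]'
python3 - <<'E'
from chk import *
p=bot.capture("side");q=bot.capture("top");print(cream(p,[.65,.05],.09,.145),rim(p))
cv2.imwrite("pics/g18.png",np.hstack([cv2.resize(p["pixels"][110:210,210:310],(480,480),interpolation=2),cv2.resize(q["pixels"][130:210,200:250],(300,480),interpolation=2)]))
to(bot.read_state(),[.5733,-.3413,.45],-6.9)
E
```

```text
time_s: 27.85
position: [0.6412, -0.026, 0.3092]
tcp_rot: [[0.0, 0.12, 0.993], [-0.0, 0.993, -0.12], [-1.0, -0.0, 0.0]]
force: [-0.4, 0.2, -0.3]
opening: 0.536
time_s: 28.25
position: [0.6412, -0.026, 0.309]
tcp_rot: [[0.0, 0.12, 0.993], [-0.0, 0.993, -0.12], [-1.0, -0.0, 0.0]]
force: [0.3, 0.2, -0.0]
opening: 0.805
time_s: 28.85
position: [0.6425, -0.0261, 0.4569]
tcp_rot: [[0.015, 0.12, 0.993], [-0.003, 0.993, -0.119], [-1.0, -0.001, 0.015]]
force: [-0.0, -0.3, 0.6]
opening: 0.86
(183, array([0.6506, 0.0503]), array([-0.2 ,  0.64])) ([('+end', np.float64(0.0845)), ('mid', np.float64(0.0859)), ('-end', np.float64(0.0862))], ((0.6480843424797058, 0.04784848541021347), (0.23414726555347443, 0.08989741653203964), 83.46898651123047))
t 28.95 pos [ 0.6411 -0.0259  0.4511] yaw -6.87 q [-12.3  28.9  76.5  -0.   74.3  -5.4] F [-0.4 -0.1  0. ] open 0.0749
tool offset now [ 0.0011 -0.3212 -0.0296] spin rad 0.001
```

View pics/g18.png

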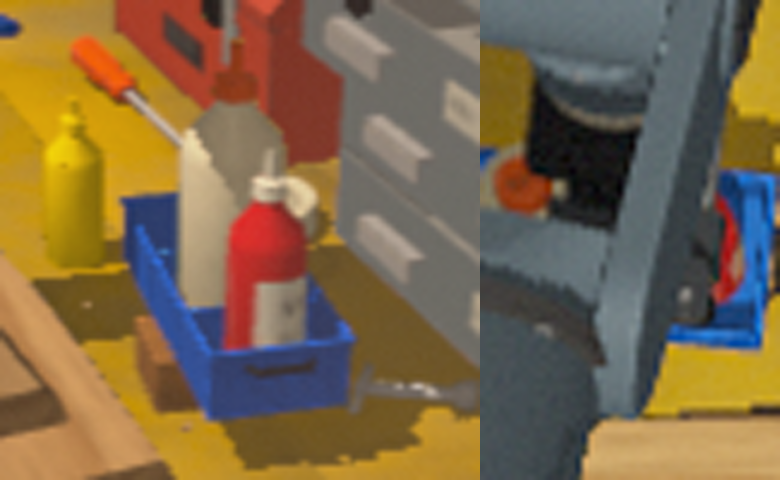

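```bash
python3 -m crank '[{"offset":[0,-0.03,-0.003],"spin":0},{"offset":[0,-0.046,-0.004],"spin":0},{"offset":[0,-0.046,-0.004],"spin":0},{"offset":[0,-0.046,-0.004],"spin":0},{"offset":[0,-0.046,-0.004],"spin":0},{"offset":[0,-0.046,-0.004],"spin":0},{"offset":[0,-0.04,-0.004],"spin":0},{"offset":[0,-0.0212,-0.003],"spin":0},{"offset":[0.03,0,0],"spin":0},{"offset":[0.03,0,0],"spin":0},{"offset":[0,0,0],"spin":0}]'
python3 - <<'E'
from chk import *
to(bot.read_state(),[.5733,-.3413,.265],-6.9)
E
python3 redfit.py .5735 -.341 | tail -1
```

```text
time_s: 30.05
position: [0.5715, -0.3397, 0.3832]
tcp_rot: [[-0.01, 0.12, 0.993], [0.009, 0.993, -0.12], [-1.0, 0.008, -0.011]]
force: [-0.8, 0.2, -1.1]
opening: 0.858
t 30.05 pos [ 0.5715 -0.3397  0.3832] yaw -6.87 q [-40.3  34.8  76.9   0.   69.1 -33.5] F [-0.8  0.2 -1.1] open 0.0747
tool offset now [ 0.1181 -0.0023  0.0033] spin rad 0.0
axis xy at z=.05 [ 0.5737 -0.3415] tilt deg [ 0.  -0.1] 0.0007
```

```bash
python3 -m crank '[{"offset":[0.03,0,0.0005],"spin":0},{"offset":[0.03,0,0],"spin":0},{"offset":[0.025,0,0],"spin":0},{"offset":[0.015,0,0],"spin":0},{"offset":[0.01,0,0],"spin":0},{"offset":[0.005,0,0],"spin":0},{"offset":[0,0,0],"spin":0},{"offset":[0,0,0],"spin":0}]'
python3 - <<'E'
from chk import *
to(bot.read_state(),[.5735,-.3413,.265],-6.9)
E
```

```text
time_s: 30.9
position: [0.5738, -0.3416, 0.2751]
tcp_rot: [[0.002, 0.12, 0.993], [-0.001, 0.993, -0.12], [-1.0, -0.001, 0.002]]
force: [0.8, -0.6, 0.1]
opening: 0.866
t 30.9 pos [ 0.5738 -0.3416  0.2751] yaw -6.87 q [-40.3  42.2  81.4   0.   56.3 -33.5] F [ 0.8 -0.6  0.1] open 0.0754
tool offset now [ 0.0101  0.0003 -0.0004] spin rad 0.001
```

```bash
python3 -m crank '[{"offset":[0.006,0,0],"spin":0},{"offset":[0.004,0,0],"spin":0},{"offset":[0,0,0],"spin":0}]'
python3 -m crank '[{"offset":[0,0,0],"spin":0},{"offset":[0,0,0],"spin":0},{"offset":[0,0,0],"spin":0},{"offset":[0,0,0],"spin":0},{"offset":[0,0,0],"spin":0}]' 0.03
python3 -m crank '[{"offset":[-0.01,0,0],"spin":0},{"offset":[-0.02,0,0],"spin":0},{"offset":[-0.03,0,0],"spin":0},{"offset":[-0.03,0,0],"spin":0},{"offset":[-0.03,0,0],"spin":0},{"offset":[-0.02,0,0],"spin":0},{"offset":[0,0,0],"spin":0}]'
python3 - <<'E'
from chk import *
p=bot.capture("side");print(rim(p))
to(bot.read_state(),[.52,-.03,.405],-6.9)
cv2.imwrite("pics/g19.png",cv2.resize(p["pixels"][110:310,210:410],(600,600),interpolation=2))
E
```

```text
time_s: 31.2
position: [0.5732, -0.3412, 0.2634]
tcp_rot: [[-0.001, 0.12, 0.993], [0.001, 0.993, -0.12], [-1.0, 0.001, -0.001]]
force: [-0.6, 0.1, -0.1]
opening: 0.86
time_s: 31.7
position: [0.5733, -0.3414, 0.2641]
tcp_rot: [[-0.0, 0.12, 0.993], [-0.0, 0.993, -0.12], [-1.0, -0.0, -0.0]]
force: [-0.6, 0.6, 0.3]
opening: 0.537
time_s: 32.4
position: [0.574, -0.3417, 0.4083]
tcp_rot: [[0.006, 0.12, 0.993], [-0.005, 0.993, -0.12], [-1.0, -0.004, 0.007]]
force: [0.4, -0.3, -2.8]
opening: 0.537
([('+end', np.float64(0.0861)), ('mid', np.float64(0.0858)), ('-end', np.float64(0.0857))], ((0.6484214663505554, 0.04944199323654175), (0.23622094094753265, 0.0908394455909729), 83.20271301269531))
t 32.45 pos [ 0.5735 -0.3414  0.4058] yaw -6.87 q [-40.3  33.5  75.5   0.   70.8 -33.5] F [-0.4 -0.4 -1.9] open 0.0464
tool offset now [-2.000e-04  3.027e-01 -9.040e-02] spin rad 0.0
```

View pics/g19.png

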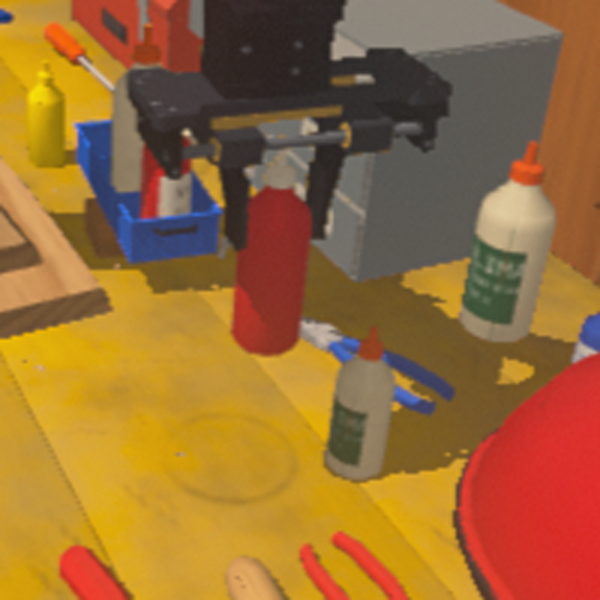

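```bash
python3 -m crank '[{"offset":[0,0.016,-0.004],"spin":0},{"offset":[0,0.034,-0.008],"spin":0},{"offset":[0,0.042,-0.01],"spin":0},{"offset":[0,0.042,-0.01],"spin":0},{"offset":[0,0.042,-0.01],"spin":0},{"offset":[0,0.042,-0.01],"spin":0},{"offset":[0,0.042,-0.01],"spin":0},{"offset":[0,0.042,-0.01],"spin":0},{"offset":[0,0.042,-0.01],"spin":0},{"offset":[0,0.042,-0.01],"spin":0},{"offset":[0,0.034,-0.009],"spin":0},{"offset":[0,0.022,-0.006],"spin":0}]'
python3 - <<'E'
from chk import *
to(bot.read_state(),[.659,.126,.384],-6.9)
E
```

```text
time_s: 33.65
position: [0.5176, 0.1135, 0.402]
tcp_rot: [[-0.006, 0.117, 0.993], [0.001, 0.993, -0.117], [-1.0, 0.0, -0.006]]
force: [0.2, -0.0, -2.3]
opening: 0.539
t 33.65 pos [0.5176 0.1135 0.402 ] yaw -6.73 q [ 0.3 23.2 95.8  0.1 61.4  7. ] F [ 0.2 -0.  -2.3] open 0.0469
tool offset now [0.0173 0.029  0.1391] spin rad 0.003
```

```bash
python3 -m crank '[{"offset":[0,0.015,0.005],"spin":0},{"offset":[0,0.014,0.015],"spin":0},{"offset":[0,0,0.025],"spin":0},{"offset":[0,0,0.03],"spin":0},{"offset":[0,0,0.027],"spin":0},{"offset":[0.005,0,0.02],"spin":0},{"offset":[0.01,0,0.011],"spin":0},{"offset":[0.01,0,0.005],"spin":0},{"offset":[0.01,0,0],"spin":0},{"offset":[0,0,0],"spin":0},{"offset":[0,0,0],"spin":0}]'
python3 - <<'E'
from chk import *
to(bot.read_state(),[.6587,.126,.309],-6.9)
p=bot.capture("side");q=bot.capture("top");print(rim(p))
from redfit import redcloud
for P in(p,q):
    c=redcloud(P,np.array([.6587,.126]),.05);k=c[(c[:,2]>.1)&(c[:,2]<.19)]
    f=lambda w:np.hypot(*(k[:,:2]-w).T)-.024
    print(len(k),least_squares(f,[.659,.126],loss="soft_l1",f_scale=.002).x.round(4) if len(k)>8 else 0)
cv2.imwrite("pics/g20.png",np.hstack([cv2.resize(p["pixels"][110:210,210:310],(480,480),interpolation=2),cv2.resize(q["pixels"][130:210,170:220],(300,480),interpolation=2)]))
E
```

```text
time_s: 34.75
position: [0.6597, 0.1228, 0.3683]
tcp_rot: [[-0.002, 0.119, 0.993], [0.0, 0.993, -0.119], [-1.0, -0.0, -0.002]]
force: [0.3, -0.5, -2.4]
opening: 0.538
t 34.75 pos [0.6597 0.1228 0.3683] yaw -6.86 q [ 1.  36.1 76.9  0.  67.1  7.9] F [ 0.3 -0.5 -2.4] open 0.0468
tool offset now [ 0.0593  0.0031 -0.0012] spin rad 0.001
([('+end', np.float64(0.0844)), ('mid', np.float64(0.0861)), ('-end', np.float64(0.0858))], ((0.6489277482032776, 0.048718295991420746), (0.23523297905921936, 0.09138152748346329), 83.38727569580078))
35 [0.6601 0.1195]
40 [0.6601 0.125 ]
```

View pics/g20.png

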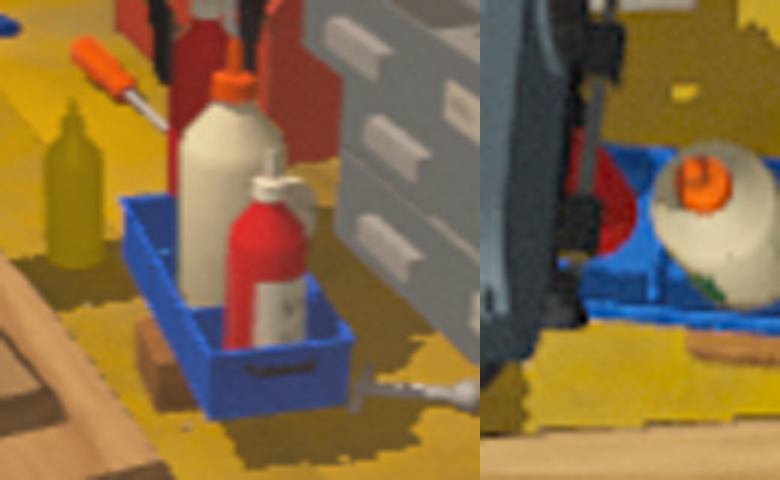

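```bash
python3 -m crank '[{"offset":[0.006,0.003,-0.001],"spin":0},{"offset":[0.012,0,0],"spin":0},{"offset":[0.012,0,0],"spin":0},{"offset":[0.01,0,0],"spin":0},{"offset":[0.006,0,0],"spin":0},{"offset":[0.004,0,0],"spin":0},{"offset":[0,0,0],"spin":0},{"offset":[0,0,0],"spin":0}]'
python3 - <<'E'
from chk import *
to(bot.read_state(),[.6587,.126,.3082],-6.9)
p=bot.capture("side");q=bot.capture("top");print(rim(p))
cv2.imwrite("pics/g21.png",np.hstack([cv2.resize(p["pixels"][110:210,210:310],(480,480),interpolation=2),cv2.resize(q["pixels"][130:210,170:220],(300,480),interpolation=2)]))
E
```

```text
time_s: 35.65
position: [0.6601, 0.1256, 0.3191]
tcp_rot: [[0.001, 0.12, 0.993], [-0.0, 0.993, -0.12], [-1.0, 0.0, 0.001]]
force: [1.2, -0.1, -1.6]
opening: 0.538
t 35.65 pos [0.6601 0.1256 0.3191] yaw -6.88 q [ 1.3 39.3 79.1 -0.  61.5  8.1] F [ 1.2 -0.1 -1.6] open 0.0468
tool offset now [ 0.0109  0.0002 -0.0015] spin rad 0.0
([('+end', np.float64(0.0857)), ('mid', np.float64(0.0857)), ('-end', np.float64(0.086))], ((0.6488310694694519, 0.04862494766712189), (0.23535461723804474, 0.09133647382259369), 83.19473266601562))
```

View pics/g21.png

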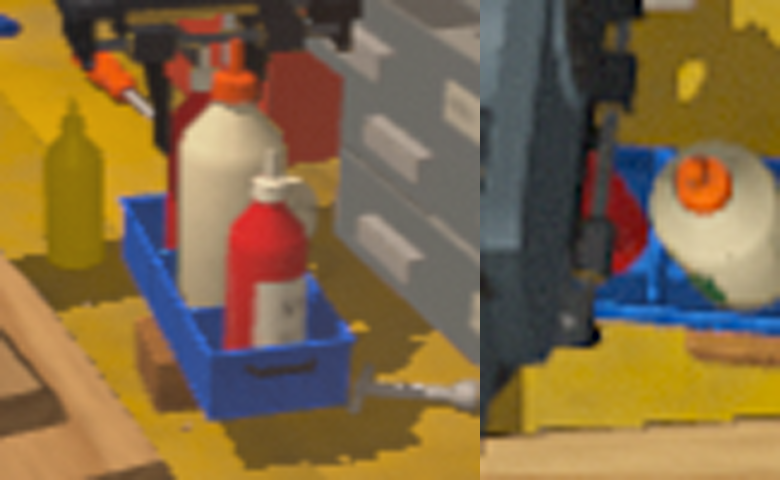

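```bash
python3 -m crank '[{"offset":[0.004,0,-0.001],"spin":0},{"offset":[0.003,0,0],"spin":0},{"offset":[0.002,0,0],"spin":0},{"offset":[0.0007,0,0],"spin":0},{"offset":[0,0,0],"spin":0}]'
python3 -m crank '[{"offset":[0.0005,0,0],"spin":0},{"offset":[0,0,0],"spin":0}]'
python3 -m crank '[{"offset":[0.0003,0,0],"spin":0},{"offset":[0,0,0],"spin":0}]'
python3 - <<'E'
from chk import *
F=[]
for i in range(4):F.append(bot.read_state()["force"][2].round(1));bot.capture("side")
print(F)
E
```

```text
time_s: 36.25
position: [0.6589, 0.1258, 0.309]
tcp_rot: [[-0.0, 0.12, 0.993], [-0.0, 0.993, -0.12], [-1.0, -0.0, -0.0]]
force: [-0.5, -0.5, -1.5]
opening: 0.54
time_s: 36.45
position: [0.659, 0.1258, 0.3088]
tcp_rot: [[0.0, 0.12, 0.993], [-0.0, 0.993, -0.12], [-1.0, -0.0, 0.0]]
force: [-0.1, -0.9, -1.5]
opening: 0.535
time_s: 36.65
position: [0.6589, 0.1258, 0.3085]
tcp_rot: [[0.0, 0.12, 0.993], [0.0, 0.993, -0.12], [-1.0, 0.0, 0.0]]
force: [-0.3, -0.4, -2.7]
opening: 0.536
[np.float64(-2.7), np.float64(-1.6), np.float64(-1.8), np.float64(-3.0)]
```

```bash
python3 -m crank '[{"offset":[0.0003,0,0],"spin":0},{"offset":[0,0,0],"spin":0}]'
python3 - <<'E'
from chk import *
F=[]
for i in range(4):F.append(bot.read_state()["force"][2].round(1));bot.capture("side")
print(F)
E
python3 -m crank '[{"offset":[0.0003,0,0],"spin":0},{"offset":[0,0,0],"spin":0}]'
python3 - <<'E'
from chk import *
F=[]
for i in range(4):F.append(bot.read_state()["force"][2].round(1));bot.capture("side")
print(F)
E
```

```text
time_s: 37.05
position: [0.6589, 0.1258, 0.3081]
tcp_rot: [[-0.0, 0.12, 0.993], [-0.0, 0.993, -0.12], [-1.0, -0.0, -0.0]]
force: [0.5, 0.2, -2.0]
opening: 0.542
[np.float64(-2.0), np.float64(-1.9), np.float64(-2.0), np.float64(-1.3)]
time_s: 37.45
position: [0.6589, 0.1258, 0.3081]
tcp_rot: [[0.0, 0.12, 0.993], [0.0, 0.993, -0.12], [-1.0, 0.0, 0.0]]
force: [-0.6, 0.5, -0.4]
opening: 0.532
[np.float64(-0.4), np.float64(-0.3), np.float64(-0.8), np.float64(-0.6)]
```

Contact with nearly all the weight on the carrier; releasing.

```bash
python3 -m crank '[{"offset":[0,0,0],"spin":0},{"offset":[0,0,0],"spin":0},{"offset":[0,0,0],"spin":0},{"offset":[0,0,0],"spin":0}]' 0.075
python3 -m crank '[{"offset":[-0.01,0,0],"spin":0},{"offset":[-0.02,0,0],"spin":0},{"offset":[-0.03,0,0],"spin":0},{"offset":[-0.04,0,0],"spin":0},{"offset":[-0.04,0,0],"spin":0},{"offset":[-0.03,0,0],"spin":0},{"offset":[0,0.03,-0.03],"spin":0},{"offset":[0,0.03,-0.035],"spin":0},{"offset":[0,0.03,-0.035],"spin":0},{"offset":[0,0.03,-0.035],"spin":0},{"offset":[0,0.03,-0.035],"spin":0},{"offset":[0,0,0],"spin":0}]'
python3 - <<'E'
from chk import *
to(bot.read_state(),[.5,.3,.45],-6.9)
p=bot.capture("side");q=bot.capture("top");print(cream(p,[.65,.05],.09,.145),rim(p),rim(q))
cv2.imwrite("pics/g22.png",p["pixels"]);cv2.imwrite("pics/g22b.png",np.hstack([cv2.resize(p["pixels"][110:210,210:310],(480,480),interpolation=2),cv2.resize(q["pixels"][140:200,170:260],(320,480),interpolation=2)]))
for P in(p,q):
  for l in("pliers_2","screwdriver_1"):
    for r in bot.regions_of(l,P)[:2]: print(l,round(r["p"],2),np.round(r["extent"]))
E
```

```text
time_s: 38.05
position: [0.6591, 0.1257, 0.3079]
tcp_rot: [[0.0, 0.12, 0.993], [0.0, 0.993, -0.12], [-1.0, 0.0, 0.0]]
force: [-0.9, 0.0, -0.5]
opening: 0.81
time_s: 39.25
position: [0.5038, 0.2985, 0.4789]
tcp_rot: [[-0.002, 0.114, 0.994], [0.002, 0.994, -0.114], [-1.0, 0.002, -0.002]]
force: [-0.6, -0.3, -0.2]
opening: 0.858
t 39.25 pos [0.5038 0.2985 0.4789] yaw -6.52 q [19.7 22.8 82.6  0.1 74.7 26.2] F [-0.6 -0.3 -0.2] open 0.0747
tool offset now [ 0.029   0.001  -0.0039] spin rad 0.007
(181, array([0.6503, 0.0511]), array([ 0.18, -0.06])) ([('+end', np.float64(0.0847)), ('mid', np.float64(0.086)), ('-end', np.float64(0.0857))], ((0.6483577489852905, 0.04999405890703201), (0.23630927503108978, 0.09003723412752151), 83.16239929199219)) ([('+end', np.float64(0.0908)), ('mid', np.float64(0.0904)), ('-end', np.float64(0.0903))], ((0.648838222026825, 0.052584074437618256), (0.23269465565681458, 0.09256338328123093), 83.17522430419922))
pliers_2 0.92 [334. 229.  56.  34.]
screwdriver_1 0.71 [263. 334.  69.  79.]
pliers_2 0.84 [295. 144.  50.  21.]
screwdriver_1 0.76 [375. 232.  64.  18.]
```

View pics/g22.png

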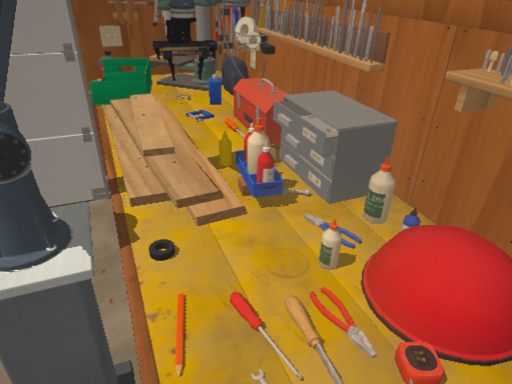

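View pics/g22b.png

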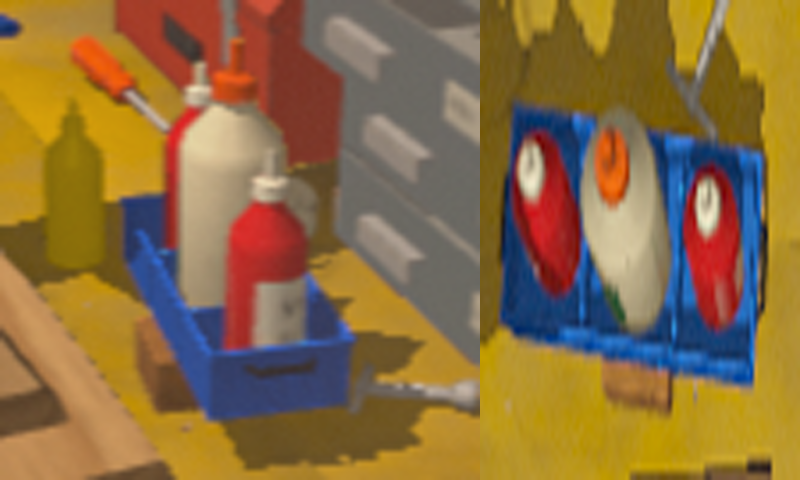

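All three bottles stand in their bays. The carrier is level and at the same pixels as before, the tools have not moved, and the arm is clear.

```bash
python3 -m crank '[{"offset":[0,0,0],"spin":0},{"offset":[0,0,0],"spin":0},{"offset":[0,0,0],"spin":0}]'; python3 -c "
from rig import bot
print(bot.hand_in())"
```

```text
time_s: 39.85
position: [0.5086, 0.2945, 0.4777]
tcp_rot: [[-0.0, 0.121, 0.993], [-0.0, 0.993, -0.121], [-1.0, -0.0, -0.0]]
force: [0.1, -1.0, -0.3]
opening: 0.864
the job is handed in; nothing more can be done
None
```

The job is finished and handed in at about 40 s of the 72 s allowed.

- **Fallen oil bottle:** I stood it upright on the bench and let go. The first try with a firm grip lifted it without turning it. I set it back down and repeated it with a looser grip, and it turned upright.
- **Carrier:** I loaded the large cream glue bottle into the middle bay by its cap. Next came the bottle I had just stood up, into the −y bay, and then the other oil bottle into the +y bay. Each was set down in small steps while I watched the wrist force.

**Last checks:**
- Both cameras show all three bottles upright in their bays. The glue bottle's measured tilt is under 0.3°.
- The carrier rim is level to about 1 mm, at 85–86 mm in the side view. It shows no visible shift or turn from the start. I could only check it between steps, not during every moment of loading.
- The pliers and screwdriver show in the same places as at the start, to within a few pixels. The gripper was open and clear of everything at hand-in.

**Disagreements:** the top camera read the rim about 5 mm higher than the side camera, but evenly along its length. The camera estimates of the carrier's centre differed by 2–4 mm, so I used a value between them. That was well inside the clearance in the bays.

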